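# Level the top-heavy tilting parts tray by its sprung lever

### The job

Working only by the ball-ended sprung lever, raise the top-heavy parts tray gently from its left stop, and keep it level for at least 6 seconds in one go, so that the parts in it can be counted. Then let it down gently onto its right stop, without letting it drop, and let go of the lever. Do not touch the tray or disturb anything else on the worktop.

Things in the scene. Friction and masses are not known exactly. Their poses are not given: they have to be found in the camera images.
- stand: Fixed steel stand. Origin on the worktop under the tray's middle; x runs along the tray's shaft away from the robot, y left, z up. Feet 400 mm (x -230 to +170) by 310 mm. Uprights at x = -125 and +125 mm, 138 mm high, carry the shaft at 120 mm. Stop posts at y = +-140 mm. On the far side a needle on the tray plays before a plate whose dark middle mark means level.
- tilt (a joint): Tray tilt about the shaft, rad: 0 level, negative = left (+y) end down, positive = right end down. Stops at -0.35 (start) and +0.35. Top-heavy: swings off to a stop by itself. Nominal: inertia about the shaft 0.053 kg m2; gravity tips it by 0.67 N m per rad of tilt (hidden, 0.56 to 0.82), plus a constant +0.02 to +0.07 N m towards right end down; viscous friction 0.20 N m s/rad.
- lever (a joint): Lever angle relative to the tray, same shaft and sense, rad, -1 to 1; springs back to 0 (square to the tray) when let go. Lean in the world = tilt + lever (positive: ball leans to the right). A spring gives the tray a moment of 0.35 N m/rad x lever angle, nominal. It is weaker than gravity's tipping: with the lever held still the tray drifts off with a time constant of 0.6 to 1.3 s: keep steering.
- ball (a point): Centre of the black ball, 36 mm across, at the lever's end; pinch it from above, fingers closing along the stand's x axis. It runs on a circle of radius 130 mm about shaft, in the plane x = -190 mm of the stand, 250 mm above the worktop at most. The lever's rod below it is 12 mm thick.
- shaft (a point): Point of the shaft axis below the lever: 190 mm from the stand's origin towards the robot (stand x = -190 mm), 120 mm above the worktop.
- tray: Open green plastic parts tray, 180 mm (x) by 340 mm (y) by 42 mm high, fixed over the shaft (origin: centre of its underside, 10 mm above the shaft axis), with steel bushings in both end compartments and a brass fitting in the middle one. Not to be touched by the arm.
- mug: White ceramic mug, 80 mm wide, 90 mm high, on the worktop to the right of the stand. Leave alone.
- tape_gun: Yellow plastic tape gun, about 230 by 90 mm and 56 mm high, at the left side. Leave alone.
- wrench1: Chrome wrench 160 mm long lying flat beside the lever on the left, across the shaft line. Leave alone.
- wrench2: Chrome wrench 170 mm long lying flat beside the stand on the right. Leave alone.
- wrench3: Chrome wrench 150 mm long lying flat beside the stand on the left. Leave alone.
- jar: Closed jar, 64 mm wide, 90 mm high, at the right side. Leave alone.

How it is judged (in metres and radians):
On the way:
1. the tray is kept level within 0.1 rad for 6 s without a break (value of joint tilt between -0.1 and 0.1 rad), for 6 s.
At the end, for the whole second after the job is handed in: The tray rests on its right stop (tilt above 0.31 rad), still, with the lever released and sprung back square to the tray (within 0.2 rad) (value of joint tilt above 0.31 rad and velocity of joint tilt between -0.05 and 0.05 rad/s and value of joint lever between -0.2 and 0.2 rad and contact force between lever and the arm below 0.1 N and contact force between lever and the fingers below 0.1 N); the robot touches nothing.
It fails at once if the tray swings or drops too fast (over 0.7 rad/s) (velocity of joint tilt above 0.7 rad/s or velocity of joint tilt below -0.7 rad/s).
It fails at once if the arm touches the tray itself (contact force between tray and the arm above 1 N or contact force between tray and the fingers above 1 N).
It fails at once if something else on the worktop is pushed away (30 mm) or the mug or jar tipped (distance of any of mug, tape_gun, wrench1, wrench2, wrench3, jar from where it was at the start of the episode above 0.03 m or angle between any of mug, jar's own z axis and vertical above 0.3 rad).
It also fails if it takes over 64 s, if anything falls off the work surface, if the arm or the gripper's body presses on something with over 40 N, if the wrist force passes 120 N, or if a joint passes its speed limit or range.

### The arm

A 6-joint arm with a two-finger parallel gripper is mounted at the origin on the work surface. World frame = base frame: x ahead of the robot, y to its left, z up, the work surface at z = 0. Lengths are in mm, angles in rad, forces in N, time in s.
With the tool pointing down it reaches from about 375 to 975 mm from the base axis. Payload 3.8 kg.
Tool frame: the origin (TCP) lies at the very end of the fingers, on their centre line; the grasp point (between the pads) lies 19 mm behind it (manip.hold_point_z is the distance from the TCP to the grasp point, in mm); z points along the fingers, y is the line along which they close (so a half turn about z gives the same grasp; the last joint's range is limited). The gripper opens to 88 mm and grips with 3 to 60 N. Pads are 18 mm wide; open, the fingers measure 123 mm over their backs; the gripper's body (75 mm by 187 mm) begins 45 mm behind the grasp point.
Start: joints at [1.064, 0.264, 1.604, -0, 1.274, -0.037], TCP at [305.575, 601.865, 217.506] pointing down, gripper open.
Joint ranges: [-2.63, 2.63], [-0.94, 2.18], [0.31, 2.57], [-1.31, 4.45], [0, 2.66], [-2.55, 2.55]. Speed limits (rad/s): [2.57, 2.57, 3.14, 3.14, 3.14, 3.14].

### API

Orientations are given as a rotation vector (axis times angle).
In Python, from workcell import manip, snapshot, camera_model gives the robot as it stands.
- The arm moves only by the tool servo_tool, never from a script. Its argument "targets" is a list of rows, each a list of 7 numbers: the finger opening in mm, from 0 to 88.1, then the shift along the tool's x, y, z in mm, then the turn, a rotation vector about the tool's x, y, z in rad. In form: [[grip, x, y, z, wx, wy, wz], ...]. A call has exactly 5 rows; each row is the pose to reach, as a shift and turn from the pose commanded when the call began, along the tool's axes at that moment; what a row does not reach only later rows make up. A row lasts 1/12 s, in which the tool goes at most 41.7 mm and 7.16 degrees, less where a joint would pass 70% of its speed; a pose out of reach is approached as far as the arm can. A call with a gripper value outside its range is refused whole. The fingers move at their own pace and stop on an object; "force" is the grip in N (left out, the last holds). Time passes only in rows, so rows that repeat a pose let the fingers close, or fill a call up. It gives the time, the measured TCP pose, the force, the opening and the grip force at its end, in the units of the state.
- manip.state(): the state, without advancing time (a new reading comes with each control period).
- snapshot(name): name is "scene" or "top" or "wrist"; returns the picture (384x512x3 uint8, red, green, blue); there is no depth.
- camera_model(name): a dict with "intrinsics" (3x3 intrinsics, pixels), "extrinsics" (4x4, takes a point from world to camera coordinates); the wrist camera has in their place "hand_eye" (4x4, takes a point from camera to tool coordinates, whose origin is the TCP and whose axes are the flange's). Camera axes: x right, y down, z forward; pixel columns grow to the right and rows downward; lengths in mm; the calibration is good to about 2 mm. A picture is of the moment at which its call begins: read the wrist's pose just before it. camera_model takes no time and is no camera call.
- manip.finish_job(): hands the job in; it is judged then, once.
The state is a dict: "t": time; "q": joint angles; "qd": joint speeds; "joint_efforts": joint torques, N m; "ee_pos": TCP position; "tcp_rot": TCP orientation; "force": force on the tool from outside, world axes, zero at the start; "wrist_torque": the same for the moment, N m; "opening": finger opening in mm; "grasp_force": force on a finger pad.
Only numpy, scipy, OpenCV 4.12 (cv2) and the standard library are available. Lean on these libraries where they do the work, as an engineer would, in place of code of your own. Each camera call takes 0.05 s, during which the arm holds its last target. There are 200 camera calls.

## Working session

There is one attempt and no reset: what is moved stays moved. The work goes in short steps, Python scripts to look and compute and a tool call to move; the robot and the scene stay as the last step left them, time stands still between calls to the robot, and variables do not carry over. Pictures are saved under pics/ and viewed, at most 10 in all, crops included, and the job is handed in when it is done.

Besides the shell and the picture viewer there is one more tool, called after "Request:" as name(argument=value, ...) on one line, values as JSON. servo_tool: Moves the arm, as the interface text tells. Its arguments: {"type":"object","properties":{"targets":{"type":"array"},"force":{"type":"number"}},"required":["targets"]}

```bash
ls; mkdir -p pics; python3 - <<'E'
from workcell import manip, snapshot, camera_model
import cv2, numpy as np
np.set_printoptions(precision=4,suppress=True)
for n in ("scene","top"):
    cv2.imwrite(f"pics/{n}0.png",snapshot(n)[:,:,::-1]); c=camera_model(n); print(n,c)
print(camera_model("wrist")); print(manip.state(), manip.hold_point_z)
E
```

```text
pics
scene {'intrinsics': array([[366.4861,   0.    , 253.4884],
       [  0.    , 366.4861, 190.8782],
       [  0.    ,   0.    ,   1.    ]]), 'extrinsics': array([[   0.3918,    0.9198,   -0.0185, -211.308 ],
       [   0.7134,   -0.3165,   -0.6251, -286.1171],
       [  -0.5809,    0.2317,   -0.7803, 1708.0419],
       [   0.    ,    0.    ,    0.    ,    1.    ]])}
top {'intrinsics': array([[444.74  ,   0.    , 262.3645],
       [  0.    , 444.74  , 193.4111],
       [  0.    ,   0.    ,   1.    ]]), 'extrinsics': array([[  -0.042 ,   -0.9991,   -0.0018,   25.373 ],
       [  -0.9768,    0.0414,   -0.2102,  537.1747],
       [   0.2101,   -0.0071,   -0.9777, 1358.6677],
       [   0.    ,    0.    ,    0.    ,    1.    ]])}
{'intrinsics': array([[283.298 ,   0.    , 252.3979],
       [  0.    , 283.298 , 189.1454],
       [  0.    ,   0.    ,   1.    ]]), 'hand_eye': array([[  -0.0013,   -0.9525,   -0.3044,   78.0195],
       [   1.    ,   -0.0012,   -0.0005,   -1.537 ],
       [   0.0001,   -0.3044,    0.9525, -166.3176],
       [   0.    ,    0.    ,    0.    ,    1.    ]])}
{'t': 0.1, 'q': array([ 1.0641,  0.2646,  1.6052,  0.    ,  1.2737, -0.0369]), 'qd': array([-0.0005, -0.0021, -0.0013, -0.0002, -0.0017, -0.0003]), 'joint_efforts': array([  0.0001, -50.3621, -35.8071,   0.0731,   0.0234,  -0.0001]), 'ee_pos': array([305.2644, 601.2634, 216.3558]), 'tcp_rot': array([-0.7311, -3.0548,  0.003 ]), 'force': array([-0.0472,  0.055 ,  0.3183]), 'wrist_torque': array([-0.0052, -0.0525, -0.0459]), 'grasp_force': 0.0, 'opening': 88.09473882445491} 18.700000000000003
```

View pics/scene0.png

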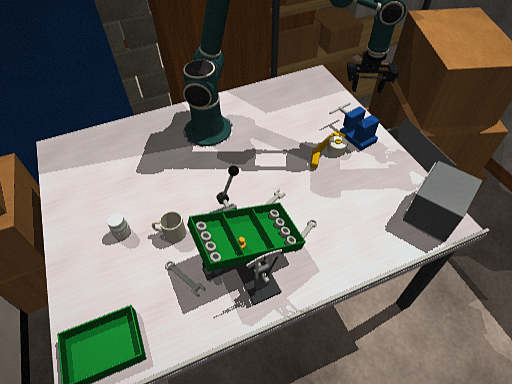

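View pics/top0.png

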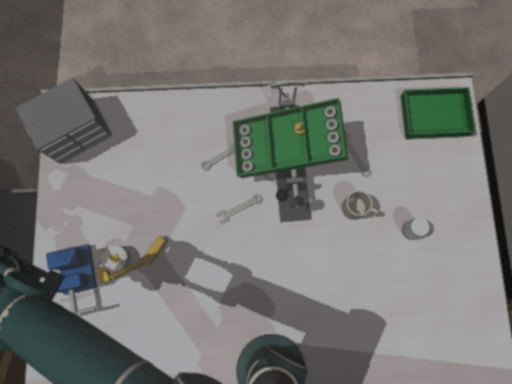

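The scene view shows the ball at about (233,171). In the top view the ball is at about (282,196), the lever hub at about (298,203), and the tray spans (233–348, 98–178). I'll zoom in on both.

```bash
python3 - <<'E'
import cv2, numpy as np
t=cv2.imread("pics/top0.png")[75:230,200:400]; s=cv2.imread("pics/scene0.png")[150:310,150:330]
f=lambda a:cv2.resize(a,None,fx=4,fy=4,interpolation=cv2.INTER_CUBIC)
g=lambda a:np.clip(255*(a/255.)**0.6,0,255).astype(np.uint8)
cv2.imwrite("pics/topz.png",g(f(t)[:600])); 
s=cv2.resize(s[0:120],None,fx=4,fy=4,interpolation=cv2.INTER_CUBIC); cv2.imwrite("pics/scenez.png",g(s))
E
```

```text
(no output)
```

View pics/topz.png

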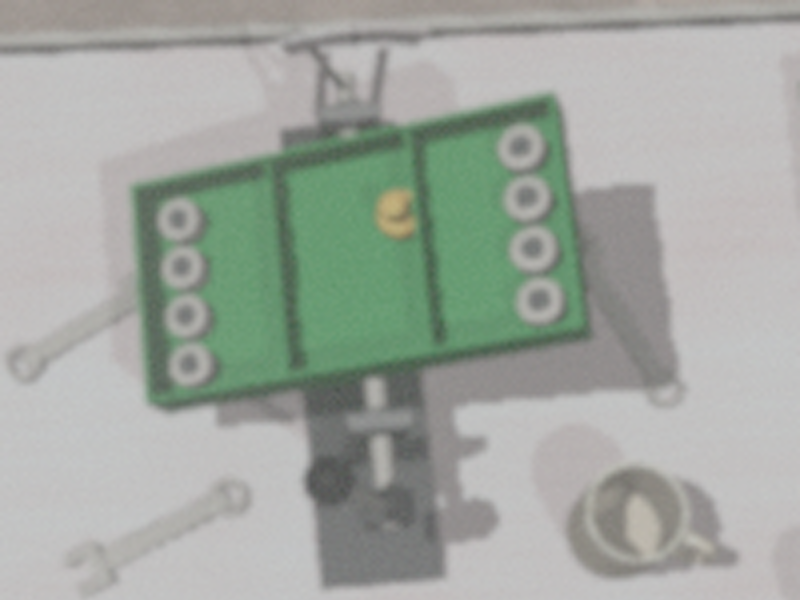

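View pics/scenez.png

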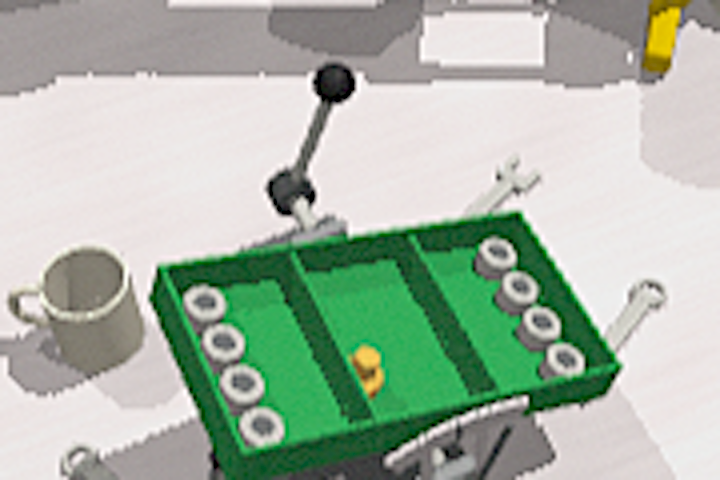

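The zooms show the ball at top crop (331,480) and scene crop (333,82). The stand's foot plate runs from left edge (306,400)→(322,587) to right edge (421,378)→(443,577), with the shaft from (373,380) to (381,488). Next I triangulate.

```bash
cat > h.py <<'E'
import numpy as np, cv2
from workcell import manip, snapshot, camera_model
np.set_printoptions(precision=4,suppress=True)
def ray(n,u,v):
    c=camera_model(n);E=c["extrinsics"];R=E[:3,:3]
    return -R.T@E[:3,3], R.T@np.linalg.solve(c["intrinsics"],[u,v,1])
def onz(n,u,v,z):
    o,d=ray(n,u,v); return o+d*(z-o[2])/d[2]
def tri(p,q):
    o1,d1=ray("top",*p);o2,d2=ray("scene",*q)
    A=np.stack([d1,-d2],1);s=np.linalg.lstsq(A,o2-o1,rcond=None)[0]
    a,b=o1+s[0]*d1,o2+s[1]*d2; return (a+b)/2,np.linalg.norm(a-b)
def dark(im,c,r,th):
    u,v=map(int,c);g=im[v-r:v+r+1,u-r:u+r+1].max(2)
    n,l,s,ce=cv2.connectedComponentsWithStats((g<th).astype(np.uint8))
    k=1+np.argmax(s[1:,4]);return ce[k]+[u-r,v-r],s[k,2:]
E
python3 - <<'E'
from h import *
t=cv2.imread("pics/top0.png");s=cv2.imread("pics/scene0.png")
z=lambda x,y:((x+.5)/4-.5+200,(y+.5)/4-.5+75)
for th in(35,45,55): print(dark(t,(282,195),8,th))
for th in (40,60): print(dark(s,(233,170),7,th))
b,e=tri(z(331,480),((333.5)/4-.5+150,82.5/4-.5+150));print("ball",b,e)
L0,L1,R0,R1=[onz("top",*z(*p),8)[:2] for p in((306,400),(322,587),(421,378),(443,577))]
print(L0,L1,R0,R1); 
for a,c in((L1,L0),(R1,R0)): d=c-a;print("yaw",np.arctan2(d[1],d[0]))
d=L1-R1;print("near edge",np.linalg.norm(d),np.arctan2(-d[0],d[1]))
S=[onz("top",*z(*p),126)[:2] for p in((373,380),(381,488))];d=S[0]-S[1];print("shaft",S,np.arctan2(d[1],d[0]))
E
```

```text
Traceback (most recent call last):
  File "h.py", line 16, in dark
    k=1+np.argmax(s[1:,4]);return ce[k]+[u-r,v-r],s[k,2:]
        ~~~~~~~~~^^^^^^^^^
ValueError: attempt to get argmax of an empty sequence
```

```bash
python3 - <<'E'
from h import *
t=cv2.imread("pics/top0.png");s=cv2.imread("pics/scene0.png")
z=lambda x,y:((x+.5)/4-.5+200,(y+.5)/4-.5+75)
print(t[189:202,276:290].max(2))
for th in (40,60): print(dark(s,(233,170),7,th))
b,e=tri(z(331,480),((333.5)/4-.5+150,82.5/4-.5+150));print("ball",b,e)
L0,L1,R0,R1=[onz("top",*z(*p),8)[:2] for p in((306,400),(322,587),(421,378),(443,577))]
print(L0,L1,R0,R1); 
for a,c in((L1,L0),(R1,R0)): d=c-a;print("yaw",np.arctan2(d[1],d[0]))
d=L1-R1;print("near edge",np.linalg.norm(d),np.arctan2(-d[0],d[1]))
S=[onz("top",*z(*p),126)[:2] for p in((373,380),(381,488))];d=S[0]-S[1];print("shaft",S,np.arctan2(d[1],d[0]))
E
```

```text
[[147 110  74  56  51  51  50  49  54  52  55  51  52  50]
 [141 105  67  50  45  43  45  44  49  53  47  45  50  51]
 [133  94  57  47  43  43  42  45  48  46  45  50  57  60]
 [111  73  49  48  42  47  47  42  46  46  43  50  61  67]
 [ 99  58  45  48  47  51  49  48  45  46  47  49  59  63]
 [ 86  50  49  49  52  50  52  48  44  47  41  46  52  64]
 [ 85  52  45  46  50  55  50  51  43  47  43  50  52  61]
 [ 91  53  42  52  46  48  50  46  46  48  45  44  57  64]
 [ 98  60  50  46  46  48  45  49  49  40  49  52  64  65]
 [118  80  54  49  45  46  46  47  46  46  44  56  68  72]
 [139 109  73  56  45  46  48  45  49  52  52  66  68  72]
 [153 133  98  65  52  51  49  46  51  59  62  68  65  71]
 [157 142 110  72  63  61  62  60  65  69  74  72  72  73]]
(array([233.0854, 170.5244]), array([11, 11, 82], dtype=int32))
(array([232.9889, 170.7444]), array([11, 12, 90], dtype=int32))
ball [492.6672 -50.5401 240.8012] 0.9231208445812176
[610.244  -46.0628] [452.9358 -51.4536] [ 625.0876 -142.7679] [ 456.9809 -150.2555]
yaw 0.034255758052298135
yaw 0.0445113007818446
near edge 98.8846344429295 0.04091818576063971
shaft [array([593.3889, -93.1907]), array([508.8885, -94.4684])] 0.0151195522082026
```

Ball: (492.7, -50.5, 240.8), which agrees with the expected height of 242. The stand's yaw is about 0.035. I'll move above the ball.

Request:
servo_tool(targets=[[88, -23.1, -24.8, -5.6, 0, 0, 0], [88, -46.2, -49.6, -11.3, 0, 0, 0], [88, -69.3, -74.4, -17, 0, 0, 0], [88, -92.4, -99.2, -22.6, 0, 0, 0], [88, -115.5, -124.1, -28.3, 0, 0, 0]])

```text
t: 0.52
ee_pos: [352.2, 437.2, 245.3]
tcp_rot: [-0.73, -3.055, 0.002]
force: [1.2, 0.4, 0.1]
opening: 88.0
grasp_force: 0.0
```

Request:
servo_tool(targets=[[88, -23.1, -24.8, -5.6, 0, 0, 0], [88, -46.2, -49.6, -11.3, 0, 0, 0], [88, -69.3, -74.4, -17, 0, 0, 0], [88, -92.4, -99.2, -22.6, 0, 0, 0], [88, -115.5, -124.1, -28.3, 0, 0, 0]])

```text
t: 0.93
ee_pos: [399.0, 274.3, 273.9]
tcp_rot: [-0.731, -3.055, 0.001]
force: [0.9, -0.1, -0.4]
opening: 88.1
grasp_force: 0.0
```

Request:
servo_tool(targets=[[88, -23.1, -24.8, -5.6, 0, 0, 0], [88, -46.2, -49.6, -11.3, 0, 0, 0], [88, -69.3, -74.4, -17, 0, 0, 0], [88, -92.4, -99.2, -22.6, 0, 0, 0], [88, -115.5, -124.1, -28.3, 0, 0, 0]])

```text
t: 1.35
ee_pos: [445.8, 111.4, 302.3]
tcp_rot: [-0.731, -3.055, 0.0]
force: [0.0, -0.6, -0.9]
opening: 88.2
grasp_force: 0.0
```

Request:
servo_tool(targets=[[88, -23.1, -24.8, -5.6, 0, 0, 0], [88, -46.2, -49.6, -11.3, 0, 0, 0], [88, -69.3, -74.4, -17, 0, 0, 0], [88, -92.4, -99.2, -22.6, 0, 0, 0], [88, -115.5, -124.1, -28.3, 0, 0, 0]])

```text
t: 1.77
ee_pos: [492.6, -51.6, 330.6]
tcp_rot: [-0.731, -3.055, -0.0]
force: [1.3, 0.0, 0.5]
opening: 88.1
grasp_force: 0.0
```

Request:
servo_tool(targets=[[88, 0, 0, 0, 0, 0, 0.119], [88, 0, 0, 0, 0, 0, 0.238], [88, 0, 0, 0, 0, 0, 0.357], [88, 0, 0, 0, 0, 0, 0.476], [88, 0, 0, 0, 0, 0, 0.595]])

```text
t: 2.18
ee_pos: [492.5, -50.1, 330.1]
tcp_rot: [-1.603, -2.701, 0.001]
force: [0.5, 0.8, -0.4]
opening: 88.1
grasp_force: 0.0
```

Request:
servo_tool(targets=[[88, 0, 0, 0, 0, 0, 0.118], [88, 0, 0, 0, 0, 0, 0.236], [88, 0, 0, 0, 0, 0, 0.354], [88, 0, 0, 0, 0, 0, 0.471], [88, 0, 0, 0, 0, 0, 0.471]])

```text
t: 2.6
ee_pos: [492.5, -49.9, 330.2]
tcp_rot: [-2.185, -2.256, 0.001]
force: [-0.2, -0.3, -0.4]
opening: 87.8
grasp_force: 0.0
```

```bash
python3 - <<'E'
from h import *
st=manip.state();im=snapshot("wrist")[:,:,::-1];cv2.imwrite("pics/w1.png",im)
np.savez("w1.npz",p=st["ee_pos"],r=st["tcp_rot"])
cv2.imwrite("pics/s1.png",snapshot("scene")[:,:,::-1]);print(st["t"],st["ee_pos"],st["tcp_rot"],st["force"])
E
```

```text
2.6 [492.4862 -49.8866 330.1843] [-2.185  -2.2562  0.0009] [-0.1739 -0.2946 -0.3511]
```

View pics/w1.png

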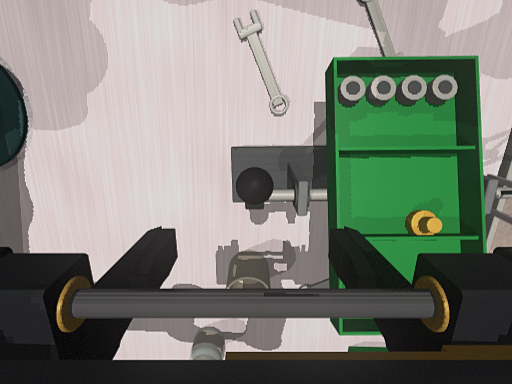

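View pics/s1.png

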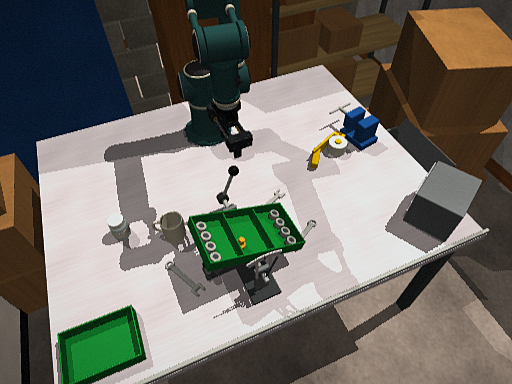

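The wrist view shows the ball at about (254,186), with the foot plate and shaft aligned with the tool. The scene view shows the tray unobstructed. Next I refine the ball position and build the tilt measurement from the tray's near rim edge.

```bash
cat >> h.py <<'E'
from scipy.spatial.transform import Rotation as Rn
YAW=0.035; SH=np.array([494.2,-95.1,120.])   # shaft point under the lever
ex=np.array([np.cos(YAW),np.sin(YAW),0]); ey=np.array([-ex[1],ex[0],0])
def wray(u,v,p,r):
    c=camera_model("wrist");H=c["hand_eye"];R=Rn.from_rotvec(r).as_matrix()
    return R@H[:3,3]+p, R@H[:3,:3]@np.linalg.solve(c["intrinsics"],[u,v,1])
def tilt(im):
    "im RGB of scene; near rim of tray (stand x=-90) -> tilt, residual px"
    h=cv2.cvtColor(np.ascontiguousarray(im),cv2.COLOR_RGB2HSV)
    m=((h[...,0]>45)&(h[...,0]<80)&(h[...,1]>120)).astype(np.uint8); m[:,:150]=0;m[:150]=0;m[300:]=0;m[:,330:]=0
    n,l,s,_=cv2.connectedComponentsWithStats(m);m=l==1+np.argmax(s[1:,4])
    g=im[...,1].astype(float)-im[...,0]      # greenness
    g=np.where(cv2.dilate(m.astype(np.uint8),np.ones((3,3)))>0,g,0)
    cols=np.where(m.any(0))[0]; a,b=cols[0]+8,cols[0]+72
    u=np.arange(a,b);v=[]
    for c in u:
        r=np.argmax(m[:,c]); G=im[r+1:r+4,c,1].astype(float)-im[r+1:r+4,c,0]
        e=im[r-2:r+1,c,1].astype(float)-im[r-2:r+1,c,0]
        v.append(r+.5-np.clip(e/max(np.median(G),1),0,1).sum())
    v=np.array(v);ok=np.ones(len(u),bool)
    for _ in range(5):
        p=np.polyfit(u[ok],v[ok],1);res=v-np.polyval(p,u);ok=abs(res)<max(.35,2*np.median(abs(res)))
    P0=SH+100*ex;pts=[]
    for c in(a,b):
        o,d=ray("scene",c,np.polyval(p,c));k=((P0-o)@ex)/(d@ex);pts.append(o+k*d-P0)
    d=pts[1]-pts[0];return np.arctan2(d[2],d@ey),res[ok].std(),ok.sum(),pts
E
python3 - <<'E'
from h import *
w=np.load("w1.npz");im=cv2.imread("pics/w1.png")
m=(im.max(2)<40)[160:215,225:285]
for i,r in enumerate(m): 
    c=np.where(r)[0]
    if len(c) and i%2==0:print(160+i,225+c[0],225+c[-1],len(c))
for u,v in((254,186),(254.5,187)):
    o,d=wray(u,v,w["p"],w["r"]);print(o+d*(241-o[2])/d[2])
for n in("scene0","s1"):print(tilt(cv2.imread(f"pics/{n}.png")[:,:,::-1]))
for p in((231,147),(231,203),(318,147)):
    o,d=wray(*p,w["p"],w["r"]);print((o+d*(8-o[2])/d[2]))
E
```

```text
168 249 259 10
170 245 264 9
172 242 266 6
174 266 268 3
176 239 269 5
178 266 271 6
180 237 271 6
182 267 272 5
184 266 272 5
186 236 272 4
188 236 272 5
190 267 271 4
192 269 271 3
194 265 270 4
196 266 268 3
198 266 267 2
200 244 265 4
202 262 262 1
[493.9525 -51.1956 241.    ]
[494.4566 -52.1684 241.    ]
(np.float64(-0.34183696332081887), np.float64(0.16277366800791762), np.int64(57), [array([   4.4356, -126.6795,  100.092 ]), array([-3.2555, 92.975 , 21.89  ])])
(np.float64(-0.33889681797718757), np.float64(0.17342644404693303), np.int64(50), [array([   4.44  , -126.8058,   99.2563]), array([-3.2554, 92.9738, 21.7374])])
[455.4619 -53.3795   8.    ]
[ 456.2678 -156.5874    8.    ]
[605.7214 -48.7506   8.    ]
```

The refined ball position is (494.0, -50.4, 242). The measured tilt is -0.34 against the nominal -0.35, and the rim lies 51.8 mm from the shaft as it should. I'll descend and pinch.

Request:
servo_tool(targets=[[88, -0.2, 0.6, 22, 0, 0, 0], [88, -0.5, 1.5, 48, 0, 0, 0], [88, -0.5, 1.5, 74, 0, 0, 0], [88, -0.5, 1.5, 95, 0, 0, 0], [88, -0.5, 1.5, 106.8, 0, 0, 0]])

```text
t: 3.12
ee_pos: [492.5, -50.1, 220.7]
tcp_rot: [-2.177, -2.26, 0.004]
force: [-0.4, -0.1, -0.6]
opening: 87.8
grasp_force: 0.0
```

Request:
servo_tool(targets=[[44, 0, 0, 0, 0, 0, 0], [44, 0, 0, 0, 0, 0, 0], [44, 0, 0, 0, 0, 0, 0], [44, 0, 0, 0, 0, 0, 0], [44, 0, 0, 0, 0, 0, 0]], force=10)

```text
t: 3.53
ee_pos: [495.4, -50.5, 225.7]
tcp_rot: [2.18, 2.259, 0.003]
force: [0.0, 0.2, 0.5]
opening: 56.6
grasp_force: 0.0
```

Request:
servo_tool(targets=[[30, 0, 0, 0, 0, 0, 0], [30, 0, 0, 0, 0, 0, 0], [30, 0, 0, 0, 0, 0, 0], [30, 0, 0, 0, 0, 0, 0], [30, 0, 0, 0, 0, 0, 0]], force=10)

```text
t: 3.95
ee_pos: [494.2, -50.3, 224.1]
tcp_rot: [-2.182, -2.26, 0.0]
force: [-1.2, 0.6, 0.9]
opening: 32.7
grasp_force: 9.8
```

The ball is held (opening 32.7 mm, grip 9.8 N). Now I write the estimator, a particle filter over the hidden parameters, and a linear least-squares planner for the lean.

```bash
cat > ctl.py <<'E'
import sys,pickle,os
from h import *
from scipy.optimize import lsq_linear
DT=1/240; N=20000; rng=np.random.default_rng(1); L=130
# particle columns: theta, omega, Kg, b, ks, c, I
def prop(X,phi0,phi1,T):
    n=max(1,round(T/DT)); h=T/n
    for i in range(n):
        f=phi0+(phi1-phi0)*(i+.5)/n; th,w=X[:,0],X[:,1]
        w=w+h/X[:,6]*(X[:,2]*th+X[:,3]+X[:,4]*(f-th)-X[:,5]*w)+rng.normal(0,.04*np.sqrt(h),len(w))
        th=th+h*w; lo,hi=th<-.35,th>.35
        X[:,0]=np.clip(th,-.35,.35); X[:,1]=np.where(lo|hi,0,w)
def main(ncalls,goal,rate=.2,dmax=.04,pred=None):
    if os.path.exists("s.pkl"): S=pickle.load(open("s.pkl","rb"))
    else: S=dict(X=np.c_[np.full(N,-.35),np.zeros(N),rng.uniform(.56,.82,N),rng.uniform(.02,.07,N),rng.normal(.35,.015,N),rng.normal(.2,.02,N),rng.normal(.053,.002,N)],phi=-.35,plan=[])
    X=S["X"]
    for r in S["plan"][:5*ncalls]: prop(X,S["phi"],r,1/12); S["phi"]=r
    st=manip.state();im=snapshot("scene");z,res,n,_=tilt(im);z-=.006+.003*(z<-.2)
    lean=np.arcsin(-((st["ee_pos"]-SH)@ey)/L)
    print("t %.2f meas %.4f (res %.2f n %d) pred %.4f+-%.4f lean cmd %.3f ee %.3f"%(st["t"],z,res,n,X[:,0].mean(),X[:,0].std(),S["phi"],lean),"f",st["force"],"grip",round(st["grasp_force"],1))
    if res<.4 and n>30:
        w=np.exp(-.5*((z-X[:,0])/.008)**2)+1e-9; w/=w.sum()
        X=X[rng.choice(N,N,p=w)]; X[:,2:]*=1+rng.normal(0,.006,(N,5)); X[:,1]+=rng.normal(0,.004,N)
        X[:,0]=np.clip(X[:,0]+rng.normal(0,.002,N),-.35,.35)
    prop(X,S["phi"],S["phi"],.05)
    m=X.mean(0);print("est th %.3f w %.3f+-%.3f Kg %.3f b %.3f ks %.3f c %.3f I %.4f"%(m[0],m[1],X[:,1].std(),*m[2:]))
    H=36;h=1/12;_,_,Kg,b,ks,c,I=m; from scipy.linalg import expm
    A=np.zeros((4,4));A[0,1]=1;A[1]=[(Kg-ks)/I,-c/I,ks/I,b/I];E=expm(A*h)
    def sim(phis,x0=m[:2]):
        x=np.array(x0);o=[];p=S["phi"]
        for f in phis: x=(E@[*x,(p+f)/2,1])[:2];p=f;o.append(x)
        return np.array(o)
    base=sim(np.full(H,S["phi"])); ths=[]; # plan in increments d
    G=np.array([(sim(S["phi"]+.1*(np.arange(H)>=k))-base)/.1 for k in range(H)])  # k,t,2
    ref=m[0]+np.clip(goal-m[0],-rate*h*np.arange(1,H+1),rate*h*np.arange(1,H+1))
    M=np.vstack([G[:,:,0].T,.15*G[:,:,1].T,.4*np.eye(H)]);y=np.r_[ref-base[:,0],.15*(np.gradient(ref,h)-base[:,1]),np.zeros(H)]
    d=lsq_linear(M,y,(-dmax,dmax)).x; plan=S["phi"]+np.cumsum(d)
    if pred is not None: plan=S["phi"]+np.clip(pred-S["phi"],-dmax*np.arange(1,11),dmax*np.arange(1,11))
    plan=plan[:20];o=sim(plan);print("lean",plan[:10],"\nth",o[[4,9],0],"w",o[[4,9],1],"max|w|",abs(o[:,1]).max())
    q=S["phi"];out=[]
    for k in range(0,10,5):
        print([[30,round(float(-L*(np.sin(f)-np.sin(q))),1),0,round(float(-L*(np.cos(f)-np.cos(q))),1),0,0,0] for f in plan[k:k+5]]);q=plan[k+4]
    S.update(X=X,plan=list(plan));pickle.dump(S,open("s.pkl","wb"))
a=sys.argv[1:];main(int(a[0]),float(a[1]),*[float(v) for v in a[2:]])
E
python3 ctl.py 0 0 .2 .03 -.05
```

```text
t 3.95 meas -0.3529 (res 0.17 n 54) pred -0.3500+-0.0000 lean cmd -0.350 ee -0.352 f [-1.1688  0.5974  0.9283] grip 9.8
est th -0.350 w -0.002+-0.017 Kg 0.690 b 0.045 ks 0.350 c 0.200 I 0.0530
lean [-0.32 -0.29 -0.26 -0.23 -0.2  -0.17 -0.14 -0.11 -0.08 -0.05] 
th [-0.5493 -0.9612] w [-0.7855 -1.2015] max|w| 1.2015459702858609
[[30, -3.7, 0, -1.3, 0, 0, 0], [30, -7.4, 0, -2.5, 0, 0, 0], [30, -11.2, 0, -3.5, 0, 0, 0], [30, -14.9, 0, -4.5, 0, 0, 0], [30, -18.7, 0, -5.3, 0, 0, 0]]
[[30, -3.8, 0, -0.7, 0, 0, 0], [30, -7.7, 0, -1.3, 0, 0, 0], [30, -11.6, 0, -1.8, 0, 0, 0], [30, -15.4, 0, -2.2, 0, 0, 0], [30, -19.3, 0, -2.4, 0, 0, 0]]
```

Request:
servo_tool(targets=[[30, -3.7, 0, -1.3, 0, 0, 0], [30, -7.4, 0, -2.5, 0, 0, 0], [30, -11.2, 0, -3.5, 0, 0, 0], [30, -14.9, 0, -4.5, 0, 0, 0], [30, -18.7, 0, -5.3, 0, 0, 0]])

```text
t: 4.42
ee_pos: [495.0, -69.4, 230.0]
tcp_rot: [-2.182, -2.26, -0.001]
force: [-3.6, 1.9, 5.7]
opening: 32.6
grasp_force: 10.5
```

Request:
servo_tool(targets=[[30, -3.8, 0, -0.7, 0, 0, 0], [30, -7.7, 0, -1.3, 0, 0, 0], [30, -11.6, 0, -1.8, 0, 0, 0], [30, -15.4, 0, -2.2, 0, 0, 0], [30, -19.3, 0, -2.4, 0, 0, 0]])

```text
t: 4.83
ee_pos: [495.8, -88.9, 233.2]
tcp_rot: [2.182, 2.259, 0.001]
force: [-4.4, 1.8, 9.4]
opening: 32.3
grasp_force: 10.9
```

The vertical force has grown to 9 N, so I'll check the grip.

```bash
python3 - <<'E'
from h import *
st=manip.state();w=snapshot("wrist")[:,:,::-1];s=snapshot("scene")[:,:,::-1]
a=cv2.resize(w[130:330,170:370],(400,400),interpolation=cv2.INTER_CUBIC)
b=cv2.resize(s[110:210,190:290],(400,400),interpolation=cv2.INTER_CUBIC)
o=np.hstack([a,b]);o=np.clip(255*(o/255.)**.5,0,255).astype(np.uint8);cv2.imwrite("pics/grip.png",o)
print(st["ee_pos"],st["force"],st["wrist_torque"],tilt(s[:,:,::-1])[:3])
E
```

```text
[495.8473 -88.9091 233.1587] [-4.365   1.8424  9.3686] [0.3142 0.7727 0.0183] (np.float64(-0.345156488817547), np.float64(0.17733951927959157), np.int64(54))
```

View pics/grip.png

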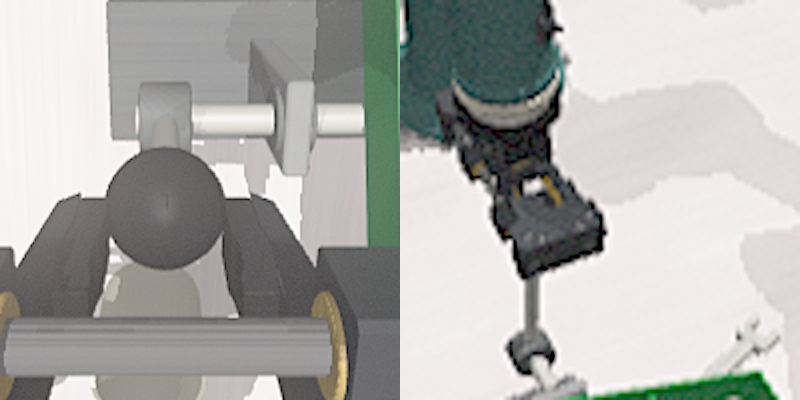

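The wrist view shows the ball at about (252,234) between the fingers. It was twisted in the pads because the lever rotated while the tool stayed vertical. I'll turn the tool about the ball to relax that strain, then move rigidly about the shaft from here on.

Request:
servo_tool(targets=[[30, 1.1, 0, 0, 0, 0.06, 0], [30, 2.2, 0, -0.1, 0, 0.12, 0], [30, 3.3, 0, -0.3, 0, 0.18, 0], [30, 4.4, 0, -0.5, 0, 0.24, 0], [30, 5.5, 0, -0.8, 0, 0.3, 0]])

```text
t: 5.35
ee_pos: [495.6, -83.4, 233.6]
tcp_rot: [-2.02, -2.093, -0.309]
force: [-3.2, 1.6, 4.7]
opening: 32.4
grasp_force: 10.1
```

```bash
python3 - <<'E'
s=open("ctl.py").read()
a=s.index("        print([[30");b=s.index(";q=plan[k+4]")
s=s[:a]+"        print([row(f-q) for f in plan[k:k+5]])"+s[b:]
s=s.replace("def main","""def row(d):   # rigid turn d about the shaft, tool axes; ball gripped at lean -0.35 with tool upright
    x,z=L*np.sin(.35),-(L*np.cos(.35)-18.7); c,s=np.cos(d),np.sin(d)
    return [30,round(float(x*c+z*s-x),1),0,round(float(-x*s+z*c-z),1),0,round(float(d),3),0]
def main""",1)
s=s.replace("lean=np.arcsin(-((st[\"ee_pos\"]-SH)@ey)/L)","ball=st[\"ee_pos\"]-18.7*Rn.from_rotvec(st[\"tcp_rot\"]).as_matrix()[:,2]-SH; lean=np.arctan2(-(ball@ey),ball[2]); R=np.hypot(ball@ey,ball[2])")
s=s.replace('ee %.3f"','ee %.3f R %.1f"').replace('S["phi"],lean)','S["phi"],lean,R)')
open("ctl.py","w").write(s)
E
python3 - <<'E'
from workcell import manip
s=manip.state();print(s["t"],s["ee_pos"],s["force"],s["wrist_torque"],s["opening"],s["grasp_force"])
E
```

```text
5.35 [495.60189866 -83.35007844 233.59854687] [-3.17514348  1.63560544  4.69480298] [0.13541299 0.59624362 0.18142574] 32.44402199207804 10.147797614336014
```

```bash
python3 ctl.py 2 0 .2 .015 .1
```

```text
t 5.35 meas -0.3548 (res 0.18 n 54) pred -0.3500+-0.0000 lean cmd -0.050 ee -0.047 R 131.6 f [-3.1751  1.6356  4.6948] grip 10.1
est th -0.350 w -0.010+-0.025 Kg 0.690 b 0.045 ks 0.350 c 0.200 I 0.0530
lean [-0.035 -0.02  -0.005  0.01   0.025  0.04   0.055  0.07   0.085  0.1  ] 
th [-0.4439 -0.6329] w [-0.3642 -0.5469] max|w| 0.5468695872872419
[[30, -1.6, 0, -0.7, 0, 0.015, 0], [30, -3.1, 0, -1.3, 0, 0.03, 0], [30, -4.7, 0, -1.9, 0, 0.045, 0], [30, -6.3, 0, -2.5, 0, 0.06, 0], [30, -7.9, 0, -3.0, 0, 0.075, 0]]
[[30, -1.6, 0, -0.7, 0, 0.015, 0], [30, -3.1, 0, -1.3, 0, 0.03, 0], [30, -4.7, 0, -1.9, 0, 0.045, 0], [30, -6.3, 0, -2.5, 0, 0.06, 0], [30, -7.9, 0, -3.0, 0, 0.075, 0]]
```

Request:
servo_tool(targets=[[30, -1.6, 0, -1.7, 0, 0.015, 0], [30, -3.1, 0, -2.3, 0, 0.03, 0], [30, -4.7, 0, -2.9, 0, 0.045, 0], [30, -6.3, 0, -3.5, 0, 0.06, 0], [30, -7.9, 0, -4.0, 0, 0.075, 0]])

```text
t: 5.82
ee_pos: [495.8, -91.6, 234.1]
tcp_rot: [-1.977, -2.048, -0.377]
force: [-0.2, 0.3, 4.3]
opening: 32.6
grasp_force: 10.1
```

Request:
servo_tool(targets=[[30, -1.6, 0, -0.7, 0, 0.015, 0], [30, -3.1, 0, -1.3, 0, 0.03, 0], [30, -4.7, 0, -1.9, 0, 0.045, 0], [30, -6.3, 0, -2.5, 0, 0.06, 0], [30, -7.9, 0, -3.0, 0, 0.075, 0]])

```text
t: 6.23
ee_pos: [496.2, -100.1, 234.3]
tcp_rot: [-1.933, -2.002, -0.445]
force: [-1.6, 0.1, 6.3]
opening: 32.6
grasp_force: 10.3
```

```bash
python3 ctl.py 2 0 .2 .015 .175
```

```text
t 6.23 meas -0.3570 (res 0.17 n 54) pred -0.3495+-0.0021 lean cmd 0.100 ee 0.101 R 131.8 f [-1.5767  0.0705  6.2856] grip 10.3
est th -0.349 w -0.006+-0.020 Kg 0.696 b 0.044 ks 0.350 c 0.200 I 0.0530
lean [0.115 0.13  0.145 0.16  0.175 0.175 0.175 0.175 0.175 0.175] 
th [-0.3867 -0.4505] w [-0.1283 -0.19  ] max|w| 0.18995938689457273
[[30, -1.6, 0, -0.7, 0, 0.015, 0], [30, -3.1, 0, -1.3, 0, 0.03, 0], [30, -4.7, 0, -1.9, 0, 0.045, 0], [30, -6.3, 0, -2.5, 0, 0.06, 0], [30, -7.9, 0, -3.0, 0, 0.075, 0]]
[[30, 0.0, 0, 0.0, 0, 0.0, 0], [30, 0.0, 0, 0.0, 0, 0.0, 0], [30, 0.0, 0, 0.0, 0, 0.0, 0], [30, 0.0, 0, 0.0, 0, 0.0, 0], [30, 0.0, 0, 0.0, 0, 0.0, 0]]
```

Request:
servo_tool(targets=[[30, -1.6, 0, -0.7, 0, 0.015, 0], [30, -3.1, 0, -1.3, 0, 0.03, 0], [30, -4.7, 0, -1.9, 0, 0.045, 0], [30, -6.3, 0, -2.5, 0, 0.06, 0], [30, -7.9, 0, -3.0, 0, 0.075, 0]])

```text
t: 6.7
ee_pos: [496.6, -108.6, 233.9]
tcp_rot: [-1.888, -1.956, -0.51]
force: [-1.5, -0.6, 6.8]
opening: 32.9
grasp_force: 10.5
```

```bash
python3 ctl.py 1 0 .2 .015 .235
```

```text
t 6.70 meas -0.3547 (res 0.18 n 54) pred -0.3467+-0.0088 lean cmd 0.175 ee 0.175 R 132.0 f [-1.5066 -0.5587  6.8087] grip 10.5
est th -0.349 w -0.000+-0.022 Kg 0.711 b 0.042 ks 0.349 c 0.200 I 0.0531
lean [0.19  0.205 0.22  0.235 0.235 0.235 0.235 0.235 0.235 0.235] 
th [-0.3641 -0.3833] w [-0.0425 -0.0555] max|w| 0.055503701479677585
[[30, -1.6, 0, -0.7, 0, 0.015, 0], [30, -3.1, 0, -1.3, 0, 0.03, 0], [30, -4.7, 0, -1.9, 0, 0.045, 0], [30, -6.3, 0, -2.5, 0, 0.06, 0], [30, -6.3, 0, -2.5, 0, 0.06, 0]]
[[30, 0.0, 0, 0.0, 0, 0.0, 0], [30, 0.0, 0, 0.0, 0, 0.0, 0], [30, 0.0, 0, 0.0, 0, 0.0, 0], [30, 0.0, 0, 0.0, 0, 0.0, 0], [30, 0.0, 0, 0.0, 0, 0.0, 0]]
```

Request:
servo_tool(targets=[[30, -1.6, 0, -0.7, 0, 0.015, 0], [30, -3.1, 0, -1.3, 0, 0.03, 0], [30, -4.7, 0, -1.9, 0, 0.045, 0], [30, -6.3, 0, -2.5, 0, 0.06, 0], [30, -6.3, 0, -2.5, 0, 0.06, 0]])

```text
t: 7.17
ee_pos: [496.9, -115.8, 233.0]
tcp_rot: [-1.851, -1.917, -0.56]
force: [-2.9, -1.2, 9.0]
opening: 32.8
grasp_force: 10.6
```

```bash
python3 ctl.py 1 0 .2 .015 .31
```

```text
t 7.17 meas -0.3520 (res 0.19 n 53) pred -0.3416+-0.0153 lean cmd 0.235 ee 0.238 R 132.3 f [-2.9242 -1.1748  9.0416] grip 10.6
est th -0.348 w 0.004+-0.023 Kg 0.738 b 0.041 ks 0.348 c 0.200 I 0.0531
lean [0.25  0.265 0.28  0.295 0.31  0.31  0.31  0.31  0.31  0.31 ] 
th [-0.3515 -0.3369] w [0.0075 0.0575] max|w| 0.057503001141549645
[[30, -1.6, 0, -0.7, 0, 0.015, 0], [30, -3.1, 0, -1.3, 0, 0.03, 0], [30, -4.7, 0, -1.9, 0, 0.045, 0], [30, -6.3, 0, -2.5, 0, 0.06, 0], [30, -7.9, 0, -3.0, 0, 0.075, 0]]
[[30, 0.0, 0, 0.0, 0, 0.0, 0], [30, 0.0, 0, 0.0, 0, 0.0, 0], [30, 0.0, 0, 0.0, 0, 0.0, 0], [30, 0.0, 0, 0.0, 0, 0.0, 0], [30, 0.0, 0, 0.0, 0, 0.0, 0]]
```

Radial force grows with lean, which suggests the shaft is about 4 mm further right than I estimated; the foot-plate centreline agrees. I'll correct the arc centre.

```bash
sed -i 's/x,z=L\*np.sin(.35),/x,z=L*np.sin(.35)+4,/' ctl.py; sed -i 's/SH=np.array(\[494.2,-95.1,120.\])/SH=np.array([495.,-98.5,120.])/' h.py; python3 - <<'E'
import re
src=open('ctl.py').read();exec(src[src.index("def row"):src.index("def main")],{**__import__('numpy').__dict__,'np':__import__('numpy'),'L':130},g:={}) if 0 else None
E
python3 -c "
import numpy as np
x,z=130*np.sin(.35)+4,-(130*np.cos(.35)-18.7)
for d in(.015,.03,.045,.06,.075):print(x*np.cos(d)+z*np.sin(d)-x+.6,-x*np.sin(d)+z*np.cos(d)-z-1.3)"
```

```text
-0.9566833957955027 -2.0169890426646218
-2.523946100330741 -2.7105480502619796
-4.101435486109056 -3.380520974941251
-5.688796624673623 -4.026757075620838
-7.285672366464889 -4.649110951904379
```

Request:
servo_tool(targets=[[30, -1.0, 0, -2.0, 0, 0.015, 0], [30, -2.5, 0, -2.7, 0, 0.03, 0], [30, -4.1, 0, -3.4, 0, 0.045, 0], [30, -5.7, 0, -4.0, 0, 0.06, 0], [30, -7.3, 0, -4.6, 0, 0.075, 0]])

```text
t: 7.63
ee_pos: [497.1, -124.0, 231.7]
tcp_rot: [-1.804, -1.868, -0.62]
force: [0.5, 1.3, 3.3]
opening: 32.7
grasp_force: 9.8
```

```bash
python3 ctl.py 1 0 .2 .015 .35
```

```text
t 7.63 meas -0.3549 (res 0.19 n 53) pred -0.3381+-0.0178 lean cmd 0.310 ee 0.285 R 131.8 f [0.4793 1.2775 3.289 ] grip 9.8
est th -0.347 w 0.013+-0.024 Kg 0.763 b 0.038 ks 0.345 c 0.200 I 0.0531
lean [0.325 0.34  0.35  0.35  0.35  0.35  0.35  0.35  0.35  0.35 ] 
th [-0.3351 -0.299 ] w [0.0573 0.1196] max|w| 0.1195587441497544
[[30, -1.6, 0, -0.7, 0, 0.015, 0], [30, -3.1, 0, -1.4, 0, 0.03, 0], [30, -4.2, 0, -1.9, 0, 0.04, 0], [30, -4.2, 0, -1.9, 0, 0.04, 0], [30, -4.2, 0, -1.9, 0, 0.04, 0]]
[[30, 0.0, 0, 0.0, 0, 0.0, 0], [30, 0.0, 0, 0.0, 0, 0.0, 0], [30, 0.0, 0, 0.0, 0, 0.0, 0], [30, 0.0, 0, 0.0, 0, 0.0, 0], [30, 0.0, 0, 0.0, 0, 0.0, 0]]
```

Request:
servo_tool(targets=[[30, -1.6, 0, -0.7, 0, 0.015, 0], [30, -3.1, 0, -1.4, 0, 0.03, 0], [30, -4.2, 0, -1.9, 0, 0.04, 0], [30, -4.2, 0, -1.9, 0, 0.04, 0], [30, -4.2, 0, -1.9, 0, 0.04, 0]])

```text
t: 8.1
ee_pos: [497.2, -128.5, 230.6]
tcp_rot: [-1.78, -1.842, -0.65]
force: [2.2, 0.6, 3.0]
opening: 32.7
grasp_force: 9.8
```

```bash
python3 ctl.py 1 0 .2 .015 .4
```

```text
t 8.10 meas -0.3514 (res 0.19 n 52) pred -0.3300+-0.0210 lean cmd 0.350 ee 0.325 R 131.8 f [2.1556 0.59   2.9536] grip 9.8
est th -0.346 w 0.014+-0.024 Kg 0.784 b 0.033 ks 0.342 c 0.200 I 0.0531
lean [0.365 0.38  0.395 0.4   0.4   0.4   0.4   0.4   0.4   0.4  ] 
th [-0.3333 -0.2908] w [0.0647 0.1436] max|w| 0.1435598887797135
[[30, -1.6, 0, -0.7, 0, 0.015, 0], [30, -3.1, 0, -1.4, 0, 0.03, 0], [30, -4.7, 0, -2.1, 0, 0.045, 0], [30, -5.2, 0, -2.3, 0, 0.05, 0], [30, -5.2, 0, -2.3, 0, 0.05, 0]]
[[30, 0.0, 0, 0.0, 0, 0.0, 0], [30, 0.0, 0, 0.0, 0, 0.0, 0], [30, 0.0, 0, 0.0, 0, 0.0, 0], [30, 0.0, 0, 0.0, 0, 0.0, 0], [30, 0.0, 0, 0.0, 0, 0.0, 0]]
```

Request:
servo_tool(targets=[[30, -1.6, 0, -0.7, 0, 0.015, 0], [30, -3.1, 0, -1.4, 0, 0.03, 0], [30, -4.7, 0, -2.1, 0, 0.045, 0], [30, -5.2, 0, -2.3, 0, 0.05, 0], [30, -5.2, 0, -2.3, 0, 0.05, 0]])

```text
t: 8.57
ee_pos: [497.4, -134.1, 229.0]
tcp_rot: [-1.748, -1.809, -0.689]
force: [1.2, 0.1, 2.7]
opening: 32.4
grasp_force: 9.8
```

```bash
python3 ctl.py 1 0 .2 .015
```

```text
t 8.57 meas -0.3319 (res 0.20 n 53) pred -0.3298+-0.0202 lean cmd 0.400 ee 0.376 R 131.9 f [1.2304 0.1024 2.6682] grip 9.8
est th -0.331 w 0.077+-0.033 Kg 0.784 b 0.033 ks 0.343 c 0.200 I 0.0531
lean [0.4125 0.3975 0.3825 0.3675 0.3525 0.3375 0.3225 0.3075 0.2925 0.2775] 
th [-0.2845 -0.2278] w [0.1323 0.1387] max|w| 0.13879698699677975
[[30, -1.3, 0, -0.6, 0, 0.012, 0], [30, 0.3, 0, 0.1, 0, -0.003, 0], [30, 1.8, 0, 0.9, 0, -0.018, 0], [30, 3.3, 0, 1.6, 0, -0.033, 0], [30, 4.9, 0, 2.4, 0, -0.048, 0]]
[[30, 1.5, 0, 0.7, 0, -0.015, 0], [30, 3.1, 0, 1.5, 0, -0.03, 0], [30, 4.6, 0, 2.3, 0, -0.045, 0], [30, 6.1, 0, 3.1, 0, -0.06, 0], [30, 7.6, 0, 3.9, 0, -0.075, 0]]
```

Request:
servo_tool(targets=[[30, -1.3, 0, -0.6, 0, 0.012, 0], [30, 0.3, 0, 0.1, 0, -0.003, 0], [30, 1.8, 0, 0.9, 0, -0.018, 0], [30, 3.3, 0, 1.6, 0, -0.033, 0], [30, 4.9, 0, 2.4, 0, -0.048, 0]])

```text
t: 9.03
ee_pos: [497.1, -128.3, 230.8]
tcp_rot: [-1.779, -1.843, -0.65]
force: [2.6, 1.5, 0.4]
opening: 32.4
grasp_force: 9.7
```

```bash
python3 ctl.py 1 0 .2 .03
```

```text
t 9.03 meas -0.2770 (res 0.19 n 51) pred -0.2840+-0.0285 lean cmd 0.352 ee 0.323 R 131.9 f [2.6263 1.4944 0.4425] grip 9.7
est th -0.270 w 0.154+-0.025 Kg 0.781 b 0.033 ks 0.344 c 0.200 I 0.0531
lean [0.3617 0.3538 0.3348 0.3094 0.2802 0.2502 0.2202 0.1902 0.1602 0.1302] 
th [-0.1897 -0.0995] w [0.222 0.203] max|w| 0.22378874112457542
[[30, -1.0, 0, -0.4, 0, 0.009, 0], [30, -0.1, 0, -0.1, 0, 0.001, 0], [30, 1.8, 0, 0.9, 0, -0.018, 0], [30, 4.4, 0, 2.2, 0, -0.043, 0], [30, 7.3, 0, 3.8, 0, -0.072, 0]]
[[30, 3.1, 0, 1.5, 0, -0.03, 0], [30, 6.1, 0, 3.1, 0, -0.06, 0], [30, 9.1, 0, 4.8, 0, -0.09, 0], [30, 12.0, 0, 6.6, 0, -0.12, 0], [30, 14.9, 0, 8.4, 0, -0.15, 0]]
```

Prediction and measurement agree, so I continue.

Request:
servo_tool(targets=[[30, -1.0, 0, -0.4, 0, 0.009, 0], [30, -0.1, 0, -0.1, 0, 0.001, 0], [30, 1.8, 0, 0.9, 0, -0.018, 0], [30, 4.4, 0, 2.2, 0, -0.043, 0], [30, 7.3, 0, 3.8, 0, -0.072, 0]])

```text
t: 9.5
ee_pos: [496.8, -120.7, 232.6]
tcp_rot: [-1.826, -1.89, -0.592]
force: [1.7, 0.6, 2.1]
opening: 32.4
grasp_force: 9.8
```

```bash
python3 ctl.py 1 0 .2 .04
```

```text
t 9.50 meas -0.1748 (res 0.26 n 57) pred -0.1891+-0.0220 lean cmd 0.280 ee 0.254 R 132.0 f [1.7094 0.6092 2.1116] grip 9.8
est th -0.164 w 0.255+-0.027 Kg 0.781 b 0.034 ks 0.345 c 0.197 I 0.0530
lean [ 0.2402  0.2002  0.1602  0.1202  0.0802  0.0402  0.0002 -0.0398 -0.0798
 -0.1198] 
th [-0.0576  0.0176] w [0.2359 0.1134] max|w| 0.26449116267985784
[[30, 4.1, 0, 2.0, 0, -0.04, 0], [30, 8.1, 0, 4.2, 0, -0.08, 0], [30, 12.0, 0, 6.6, 0, -0.12, 0], [30, 15.9, 0, 9.1, 0, -0.16, 0], [30, 19.6, 0, 11.7, 0, -0.2, 0]]
[[30, 4.1, 0, 2.0, 0, -0.04, 0], [30, 8.1, 0, 4.2, 0, -0.08, 0], [30, 12.0, 0, 6.6, 0, -0.12, 0], [30, 15.9, 0, 9.1, 0, -0.16, 0], [30, 19.6, 0, 11.7, 0, -0.2, 0]]
```

Request:
servo_tool(targets=[[30, 4.1, 0, 2.0, 0, -0.04, 0], [30, 8.1, 0, 4.2, 0, -0.08, 0], [30, 12.0, 0, 6.6, 0, -0.12, 0], [30, 15.9, 0, 9.1, 0, -0.16, 0], [30, 19.6, 0, 11.7, 0, -0.2, 0]])

```text
t: 9.97
ee_pos: [495.9, -97.6, 235.1]
tcp_rot: [-1.948, -2.018, -0.422]
force: [1.8, 0.6, 1.6]
opening: 31.8
grasp_force: 9.7
```

```bash
python3 ctl.py 1 0 .2 .07
```

```text
t 9.97 meas -0.0660 (res 0.22 n 54) pred -0.0570+-0.0236 lean cmd 0.080 ee 0.052 R 132.3 f [1.8124 0.5702 1.5582] grip 9.7
est th -0.055 w 0.208+-0.030 Kg 0.779 b 0.032 ks 0.346 c 0.199 I 0.0530
lean [ 0.0117 -0.0447 -0.087  -0.1127 -0.1233 -0.1238 -0.119  -0.1121 -0.1053
 -0.0996] 
th [0.0005 0.0022] w [ 0.0439 -0.0105] max|w| 0.19018558950181597
[[30, 7.0, 0, 3.6, 0, -0.068, 0], [30, 12.5, 0, 6.9, 0, -0.125, 0], [30, 16.5, 0, 9.5, 0, -0.167, 0], [30, 18.9, 0, 11.2, 0, -0.193, 0], [30, 19.9, 0, 11.9, 0, -0.203, 0]]
[[30, 0.1, 0, 0.0, 0, -0.001, 0], [30, -0.4, 0, -0.2, 0, 0.004, 0], [30, -1.2, 0, -0.5, 0, 0.011, 0], [30, -1.9, 0, -0.9, 0, 0.018, 0], [30, -2.5, 0, -1.1, 0, 0.024, 0]]
```

Request:
servo_tool(targets=[[30, 7.0, 0, 3.6, 0, -0.068, 0], [30, 12.5, 0, 6.9, 0, -0.125, 0], [30, 16.5, 0, 9.5, 0, -0.167, 0], [30, 18.9, 0, 11.2, 0, -0.193, 0], [30, 19.9, 0, 11.9, 0, -0.203, 0]])

```text
t: 10.43
ee_pos: [495.0, -74.0, 232.4]
tcp_rot: [-2.062, -2.139, -0.234]
force: [1.5, -0.3, 2.2]
opening: 31.5
grasp_force: 9.8
```

```bash
python3 ctl.py 1 0 .2 .07
```

```text
t 10.43 meas 0.0009 (res 0.22 n 51) pred 0.0004+-0.0250 lean cmd -0.123 ee -0.154 R 132.2 f [ 1.4797 -0.338   2.1955] grip 9.8
est th 0.002 w 0.025+-0.033 Kg 0.780 b 0.032 ks 0.347 c 0.200 I 0.0530
lean [-0.118  -0.1108 -0.1039 -0.0982 -0.0941 -0.0915 -0.0901 -0.0896 -0.0896
 -0.0899] 
th [ 0.0012 -0.0002] w [-0.0085 -0.0001] max|w| 0.009755697944445904
[[30, -0.6, 0, -0.3, 0, 0.005, 0], [30, -1.3, 0, -0.6, 0, 0.012, 0], [30, -2.0, 0, -0.9, 0, 0.019, 0], [30, -2.6, 0, -1.2, 0, 0.025, 0], [30, -3.0, 0, -1.4, 0, 0.029, 0]]
[[30, -0.3, 0, -0.1, 0, 0.003, 0], [30, -0.4, 0, -0.2, 0, 0.004, 0], [30, -0.5, 0, -0.2, 0, 0.005, 0], [30, -0.5, 0, -0.2, 0, 0.004, 0], [30, -0.4, 0, -0.2, 0, 0.004, 0]]
```

The tray is level at t = 10.4 s. I hold it there, replanning each call.

Request:
servo_tool(targets=[[30, -0.6, 0, -0.3, 0, 0.005, 0], [30, -1.3, 0, -0.6, 0, 0.012, 0], [30, -2.0, 0, -0.9, 0, 0.019, 0], [30, -2.6, 0, -1.2, 0, 0.025, 0], [30, -3.0, 0, -1.4, 0, 0.029, 0]])

```text
t: 10.9
ee_pos: [495.2, -78.8, 233.2]
tcp_rot: [-2.047, -2.117, -0.264]
force: [0.1, 0.7, 6.1]
opening: 31.9
grasp_force: 10.3
```

```bash
python3 ctl.py 1 0 .2 .07
```

```text
t 10.90 meas 0.0115 (res 0.23 n 52) pred 0.0009+-0.0262 lean cmd -0.094 ee -0.113 R 132.1 f [0.0681 0.7178 6.1331] grip 10.3
est th 0.011 w 0.015+-0.031 Kg 0.782 b 0.033 ks 0.346 c 0.201 I 0.0530
lean [-0.131  -0.1434 -0.1415 -0.1326 -0.1217 -0.1117 -0.1038 -0.0984 -0.0952
 -0.0937] 
th [0.0078 0.0003] w [-0.0273 -0.0067] max|w| 0.0272973654970486
[[30, 3.8, 0, 1.9, 0, -0.037, 0], [30, 5.0, 0, 2.5, 0, -0.049, 0], [30, 4.8, 0, 2.4, 0, -0.047, 0], [30, 3.9, 0, 1.9, 0, -0.039, 0], [30, 2.8, 0, 1.4, 0, -0.028, 0]]
[[30, -1.0, 0, -0.5, 0, 0.01, 0], [30, -1.9, 0, -0.9, 0, 0.018, 0], [30, -2.4, 0, -1.1, 0, 0.023, 0], [30, -2.8, 0, -1.3, 0, 0.026, 0], [30, -2.9, 0, -1.3, 0, 0.028, 0]]
```

Request:
servo_tool(targets=[[30, 3.8, 0, 1.9, 0, -0.037, 0], [30, 5.0, 0, 2.5, 0, -0.049, 0], [30, 4.8, 0, 2.4, 0, -0.047, 0], [30, 3.9, 0, 1.9, 0, -0.039, 0], [30, 2.8, 0, 1.4, 0, -0.028, 0]])

```text
t: 11.37
ee_pos: [495.1, -75.1, 232.4]
tcp_rot: [-2.061, -2.135, -0.237]
force: [-0.4, 0.9, 6.0]
opening: 31.4
grasp_force: 10.4
```

```bash
python3 ctl.py 1 0 .2 .07
```

```text
t 11.37 meas 0.0138 (res 0.21 n 51) pred 0.0074+-0.0255 lean cmd -0.122 ee -0.146 R 132.0 f [-0.4046  0.8547  5.9725] grip 10.4
est th 0.012 w -0.016+-0.026 Kg 0.781 b 0.034 ks 0.345 c 0.201 I 0.0529
lean [-0.1296 -0.1279 -0.1218 -0.1146 -0.1079 -0.1028 -0.0994 -0.0973 -0.0964
 -0.0963] 
th [ 0.004  -0.0001] w [-0.019  -0.0023] max|w| 0.022524301733680037
[[30, 0.8, 0, 0.4, 0, -0.008, 0], [30, 0.6, 0, 0.3, 0, -0.006, 0], [30, 0.0, 0, 0.0, 0, -0.0, 0], [30, -0.7, 0, -0.3, 0, 0.007, 0], [30, -1.4, 0, -0.7, 0, 0.014, 0]]
[[30, -0.5, 0, -0.2, 0, 0.005, 0], [30, -0.9, 0, -0.4, 0, 0.009, 0], [30, -1.1, 0, -0.5, 0, 0.011, 0], [30, -1.2, 0, -0.6, 0, 0.011, 0], [30, -1.2, 0, -0.6, 0, 0.012, 0]]
```

Request:
servo_tool(targets=[[30, 0.8, 0, 0.4, 0, -0.008, 0], [30, 0.6, 0, 0.3, 0, -0.006, 0], [30, 0.0, 0, 0.0, 0, 0, 0], [30, -0.7, 0, -0.3, 0, 0.007, 0], [30, -1.4, 0, -0.7, 0, 0.014, 0]])

```text
t: 11.83
ee_pos: [495.2, -76.9, 232.8]
tcp_rot: [-2.054, -2.126, -0.251]
force: [-0.1, 1.2, 6.1]
opening: 32.2
grasp_force: 10.4
```

```bash
python3 ctl.py 1 0 .2 .07
```

```text
t 11.83 meas 0.0136 (res 0.22 n 51) pred 0.0037+-0.0223 lean cmd -0.108 ee -0.130 R 132.1 f [-0.1355  1.1623  6.1035] grip 10.4
est th 0.012 w 0.001+-0.024 Kg 0.780 b 0.035 ks 0.343 c 0.203 I 0.0527
lean [-0.1348 -0.1424 -0.1389 -0.1306 -0.1211 -0.1127 -0.1063 -0.102  -0.0996
 -0.0985] 
th [0.0066 0.0002] w [-0.0249 -0.0052] max|w| 0.02493028748411408
[[30, 2.8, 0, 1.3, 0, -0.027, 0], [30, 3.5, 0, 1.7, 0, -0.034, 0], [30, 3.2, 0, 1.6, 0, -0.031, 0], [30, 2.3, 0, 1.1, 0, -0.023, 0], [30, 1.4, 0, 0.6, 0, -0.013, 0]]
[[30, -0.9, 0, -0.4, 0, 0.008, 0], [30, -1.5, 0, -0.7, 0, 0.015, 0], [30, -2.0, 0, -0.9, 0, 0.019, 0], [30, -2.2, 0, -1.0, 0, 0.022, 0], [30, -2.4, 0, -1.1, 0, 0.023, 0]]
```

Steady at +0.013 rad, so I carry on.

Request:
servo_tool(targets=[[30, 2.8, 0, 1.3, 0, -0.027, 0], [30, 3.5, 0, 1.7, 0, -0.034, 0], [30, 3.2, 0, 1.6, 0, -0.031, 0], [30, 2.3, 0, 1.1, 0, -0.023, 0], [30, 1.4, 0, 0.6, 0, -0.013, 0]])

```text
t: 12.3
ee_pos: [495.1, -75.2, 232.5]
tcp_rot: [-2.06, -2.134, -0.238]
force: [-0.2, -0.1, 6.2]
opening: 32.0
grasp_force: 10.3
```

```bash
python3 ctl.py 1 0 .2 .07
```

```text
t 12.30 meas 0.0146 (res 0.21 n 51) pred 0.0063+-0.0208 lean cmd -0.121 ee -0.144 R 132.1 f [-0.1569 -0.1284  6.1626] grip 10.3
est th 0.013 w -0.010+-0.023 Kg 0.779 b 0.035 ks 0.342 c 0.204 I 0.0527
lean [-0.1372 -0.1392 -0.1338 -0.1256 -0.1174 -0.1106 -0.1057 -0.1026 -0.101
 -0.1004] 
th [0.0053 0.0001] w [-0.0225 -0.0037] max|w| 0.02416551117130587
[[30, 1.7, 0, 0.8, 0, -0.016, 0], [30, 1.9, 0, 0.9, 0, -0.018, 0], [30, 1.3, 0, 0.6, 0, -0.013, 0], [30, 0.5, 0, 0.2, 0, -0.005, 0], [30, -0.4, 0, -0.2, 0, 0.004, 0]]
[[30, -0.7, 0, -0.3, 0, 0.007, 0], [30, -1.2, 0, -0.6, 0, 0.012, 0], [30, -1.5, 0, -0.7, 0, 0.015, 0], [30, -1.7, 0, -0.8, 0, 0.016, 0], [30, -1.8, 0, -0.8, 0, 0.017, 0]]
```

Request:
servo_tool(targets=[[30, 1.7, 0, 0.8, 0, -0.016, 0], [30, 1.9, 0, 0.9, 0, -0.018, 0], [30, 1.3, 0, 0.6, 0, -0.013, 0], [30, 0.5, 0, 0.2, 0, -0.005, 0], [30, -0.4, 0, -0.2, 0, 0.004, 0]])

```text
t: 12.77
ee_pos: [495.1, -75.7, 232.6]
tcp_rot: [-2.058, -2.131, -0.242]
force: [-0.8, 1.0, 6.0]
opening: 31.9
grasp_force: 10.4
```

```bash
python3 ctl.py 1 0 .2 .07
```

```text
t 12.77 meas 0.0122 (res 0.23 n 53) pred 0.0051+-0.0198 lean cmd -0.117 ee -0.140 R 132.1 f [-0.7701  1.0486  5.9846] grip 10.4
est th 0.011 w -0.009+-0.022 Kg 0.779 b 0.035 ks 0.341 c 0.205 I 0.0527
lean [-0.1313 -0.1335 -0.1294 -0.1229 -0.1162 -0.1106 -0.1066 -0.1039 -0.1025
 -0.102 ] 
th [0.0044 0.0001] w [-0.0184 -0.0031] max|w| 0.019643046696830264
[[30, 1.4, 0, 0.7, 0, -0.014, 0], [30, 1.7, 0, 0.8, 0, -0.016, 0], [30, 1.2, 0, 0.6, 0, -0.012, 0], [30, 0.6, 0, 0.3, 0, -0.005, 0], [30, -0.1, 0, -0.1, 0, 0.001, 0]]
[[30, -0.6, 0, -0.3, 0, 0.006, 0], [30, -1.0, 0, -0.5, 0, 0.01, 0], [30, -1.3, 0, -0.6, 0, 0.012, 0], [30, -1.4, 0, -0.7, 0, 0.014, 0], [30, -1.5, 0, -0.7, 0, 0.014, 0]]
```

Request:
servo_tool(targets=[[30, 1.4, 0, 0.7, 0, -0.014, 0], [30, 1.7, 0, 0.8, 0, -0.016, 0], [30, 1.2, 0, 0.6, 0, -0.012, 0], [30, 0.6, 0, 0.3, 0, -0.005, 0], [30, -0.1, 0, -0.1, 0, 0.001, 0]])

```text
t: 13.23
ee_pos: [495.1, -75.9, 232.6]
tcp_rot: [-2.058, -2.131, -0.243]
force: [-0.4, 0.3, 5.8]
opening: 31.7
grasp_force: 10.3
```

```bash
python3 ctl.py 1 0 .2 .07
```

```text
t 13.23 meas 0.0031 (res 0.24 n 54) pred 0.0042+-0.0191 lean cmd -0.116 ee -0.139 R 132.1 f [-0.4202  0.2745  5.8014] grip 10.3
est th 0.002 w -0.019+-0.021 Kg 0.778 b 0.035 ks 0.341 c 0.204 I 0.0527
lean [-0.1046 -0.0985 -0.0962 -0.0962 -0.0975 -0.0991 -0.1007 -0.102  -0.103
 -0.1036] 
th [-0.0012 -0.0002] w [0.0015 0.0017] max|w| 0.016356786587889804
[[30, -1.2, 0, -0.6, 0, 0.012, 0], [30, -1.8, 0, -0.8, 0, 0.018, 0], [30, -2.1, 0, -1.0, 0, 0.02, 0], [30, -2.1, 0, -1.0, 0, 0.02, 0], [30, -2.0, 0, -0.9, 0, 0.019, 0]]
[[30, 0.2, 0, 0.1, 0, -0.002, 0], [30, 0.3, 0, 0.2, 0, -0.003, 0], [30, 0.5, 0, 0.2, 0, -0.005, 0], [30, 0.6, 0, 0.3, 0, -0.006, 0], [30, 0.6, 0, 0.3, 0, -0.006, 0]]
```

Request:
servo_tool(targets=[[30, -1.2, 0, -0.6, 0, 0.012, 0], [30, -1.8, 0, -0.8, 0, 0.018, 0], [30, -2.1, 0, -1.0, 0, 0.02, 0], [30, -2.1, 0, -1.0, 0, 0.02, 0], [30, -2.0, 0, -0.9, 0, 0.019, 0]])

```text
t: 13.7
ee_pos: [495.2, -78.2, 233.1]
tcp_rot: [-2.048, -2.119, -0.262]
force: [-0.9, -0.2, 6.0]
opening: 31.9
grasp_force: 10.4
```

```bash
python3 ctl.py 1 0 .2 .07
```

```text
t 13.70 meas 0.0018 (res 0.25 n 52) pred -0.0013+-0.0186 lean cmd -0.097 ee -0.118 R 132.1 f [-0.9146 -0.1984  5.9645] grip 10.4
est th 0.002 w 0.008+-0.020 Kg 0.777 b 0.035 ks 0.341 c 0.205 I 0.0527
lean [-0.1098 -0.1151 -0.1159 -0.1142 -0.1116 -0.109  -0.1068 -0.1051 -0.1041
 -0.1035] 
th [0.0021 0.0002] w [-0.0061 -0.0021] max|w| 0.007093610181093855
[[30, 1.3, 0, 0.6, 0, -0.012, 0], [30, 1.8, 0, 0.9, 0, -0.018, 0], [30, 1.9, 0, 0.9, 0, -0.018, 0], [30, 1.7, 0, 0.8, 0, -0.017, 0], [30, 1.5, 0, 0.7, 0, -0.014, 0]]
[[30, -0.3, 0, -0.1, 0, 0.003, 0], [30, -0.5, 0, -0.2, 0, 0.005, 0], [30, -0.7, 0, -0.3, 0, 0.007, 0], [30, -0.8, 0, -0.4, 0, 0.008, 0], [30, -0.8, 0, -0.4, 0, 0.008, 0]]
```

Request:
servo_tool(targets=[[30, 1.3, 0, 0.6, 0, -0.012, 0], [30, 1.8, 0, 0.9, 0, -0.018, 0], [30, 1.9, 0, 0.9, 0, -0.018, 0], [30, 1.7, 0, 0.8, 0, -0.017, 0], [30, 1.5, 0, 0.7, 0, -0.014, 0]])

```text
t: 14.17
ee_pos: [495.2, -76.3, 232.7]
tcp_rot: [-2.055, -2.128, -0.248]
force: [-0.5, 0.3, 5.4]
opening: 32.0
grasp_force: 10.3
```

```bash
python3 ctl.py 1 0 .2 .07
```

```text
t 14.17 meas -0.0019 (res 0.19 n 48) pred 0.0020+-0.0180 lean cmd -0.112 ee -0.135 R 132.1 f [-0.5288  0.258   5.3768] grip 10.3
est th -0.002 w -0.013+-0.020 Kg 0.776 b 0.035 ks 0.340 c 0.204 I 0.0527
lean [-0.0959 -0.0893 -0.0883 -0.0904 -0.0937 -0.0971 -0.0999 -0.102  -0.1034
 -0.1041] 
th [-0.0026 -0.0002] w [0.0076 0.0026] max|w| 0.010690597398339996
[[30, -1.6, 0, -0.7, 0, 0.016, 0], [30, -2.3, 0, -1.1, 0, 0.022, 0], [30, -2.4, 0, -1.1, 0, 0.023, 0], [30, -2.2, 0, -1.0, 0, 0.021, 0], [30, -1.9, 0, -0.9, 0, 0.018, 0]]
[[30, 0.3, 0, 0.2, 0, -0.003, 0], [30, 0.6, 0, 0.3, 0, -0.006, 0], [30, 0.9, 0, 0.4, 0, -0.008, 0], [30, 1.0, 0, 0.5, 0, -0.01, 0], [30, 1.1, 0, 0.5, 0, -0.01, 0]]
```

Request:
servo_tool(targets=[[30, -1.6, 0, -0.7, 0, 0.016, 0], [30, -2.3, 0, -1.1, 0, 0.022, 0], [30, -2.4, 0, -1.1, 0, 0.023, 0], [30, -2.2, 0, -1.0, 0, 0.021, 0], [30, -1.9, 0, -0.9, 0, 0.018, 0]])

```text
t: 14.63
ee_pos: [495.3, -78.7, 233.1]
tcp_rot: [-2.046, -2.117, -0.266]
force: [0.1, 0.6, 5.2]
opening: 32.0
grasp_force: 10.4
```

```bash
python3 ctl.py 1 0 .2 .07
```

```text
t 14.63 meas -0.0108 (res 0.17 n 44) pred -0.0026+-0.0178 lean cmd -0.094 ee -0.114 R 132.1 f [0.0858 0.5866 5.2067] grip 10.4
est th -0.010 w -0.005+-0.020 Kg 0.775 b 0.035 ks 0.340 c 0.203 I 0.0527
lean [-0.0727 -0.0673 -0.0707 -0.0779 -0.0859 -0.0929 -0.0982 -0.1018 -0.1038
 -0.1047] 
th [-0.0054 -0.0001] w [0.0206 0.0042] max|w| 0.0205856309109365
[[30, -2.2, 0, -1.0, 0, 0.021, 0], [30, -2.7, 0, -1.2, 0, 0.026, 0], [30, -2.4, 0, -1.1, 0, 0.023, 0], [30, -1.6, 0, -0.8, 0, 0.016, 0], [30, -0.8, 0, -0.4, 0, 0.008, 0]]
[[30, 0.7, 0, 0.3, 0, -0.007, 0], [30, 1.3, 0, 0.6, 0, -0.012, 0], [30, 1.6, 0, 0.8, 0, -0.016, 0], [30, 1.8, 0, 0.9, 0, -0.018, 0], [30, 1.9, 0, 0.9, 0, -0.019, 0]]
```

Request:
servo_tool(targets=[[30, -2.2, 0, -1.0, 0, 0.021, 0], [30, -2.7, 0, -1.2, 0, 0.026, 0], [30, -2.4, 0, -1.1, 0, 0.023, 0], [30, -1.6, 0, -0.8, 0, 0.016, 0], [30, -0.8, 0, -0.4, 0, 0.008, 0]])

```text
t: 15.1
ee_pos: [495.3, -79.7, 233.3]
tcp_rot: [-2.041, -2.112, -0.273]
force: [-0.4, 0.5, 6.0]
opening: 31.8
grasp_force: 10.4
```

```bash
python3 ctl.py 1 0 .2 .07
```

```text
t 15.10 meas -0.0063 (res 0.20 n 48) pred -0.0053+-0.0178 lean cmd -0.086 ee -0.105 R 132.1 f [-0.3693  0.4724  6.0347] grip 10.4
est th -0.005 w 0.019+-0.020 Kg 0.775 b 0.035 ks 0.340 c 0.203 I 0.0528
lean [-0.0925 -0.0977 -0.1012 -0.1033 -0.1043 -0.1045 -0.1043 -0.1039 -0.1034
 -0.103 ] 
th [-0.0002  0.0001] w [ 0.0043 -0.0006] max|w| 0.01710213303752455
[[30, 0.7, 0, 0.3, 0, -0.007, 0], [30, 1.2, 0, 0.6, 0, -0.012, 0], [30, 1.6, 0, 0.8, 0, -0.015, 0], [30, 1.8, 0, 0.9, 0, -0.017, 0], [30, 1.9, 0, 0.9, 0, -0.018, 0]]
[[30, 0.0, 0, 0.0, 0, -0.0, 0], [30, 0.0, 0, 0.0, 0, -0.0, 0], [30, -0.0, 0, -0.0, 0, 0.0, 0], [30, -0.1, 0, -0.0, 0, 0.001, 0], [30, -0.1, 0, -0.1, 0, 0.001, 0]]
```

Request:
servo_tool(targets=[[30, 0.7, 0, 0.3, 0, -0.007, 0], [30, 1.2, 0, 0.6, 0, -0.012, 0], [30, 1.6, 0, 0.8, 0, -0.015, 0], [30, 1.8, 0, 0.9, 0, -0.017, 0], [30, 1.9, 0, 0.9, 0, -0.018, 0]])

```text
t: 15.57
ee_pos: [495.2, -77.4, 232.9]
tcp_rot: [-2.051, -2.123, -0.256]
force: [0.4, 0.8, 5.5]
opening: 31.8
grasp_force: 10.3
```

```bash
python3 ctl.py 1 0 .2 .07
```

```text
t 15.57 meas -0.0040 (res 0.19 n 47) pred -0.0003+-0.0175 lean cmd -0.104 ee -0.125 R 132.1 f [0.4073 0.8363 5.5454] grip 10.3
est th -0.004 w -0.003+-0.020 Kg 0.774 b 0.035 ks 0.340 c 0.203 I 0.0528
lean [-0.0923 -0.088  -0.0883 -0.0908 -0.094  -0.0971 -0.0995 -0.1012 -0.1023
 -0.1028] 
th [-0.0024 -0.0001] w [0.0083 0.0021] max|w| 0.008271112689560774
[[30, -1.2, 0, -0.6, 0, 0.012, 0], [30, -1.7, 0, -0.8, 0, 0.016, 0], [30, -1.7, 0, -0.8, 0, 0.016, 0], [30, -1.4, 0, -0.6, 0, 0.013, 0], [30, -1.1, 0, -0.5, 0, 0.01, 0]]
[[30, 0.3, 0, 0.1, 0, -0.003, 0], [30, 0.6, 0, 0.3, 0, -0.006, 0], [30, 0.7, 0, 0.4, 0, -0.007, 0], [30, 0.9, 0, 0.4, 0, -0.008, 0], [30, 0.9, 0, 0.4, 0, -0.009, 0]]
```

Request:
servo_tool(targets=[[30, -1.2, 0, -0.6, 0, 0.012, 0], [30, -1.7, 0, -0.8, 0, 0.016, 0], [30, -1.7, 0, -0.8, 0, 0.016, 0], [30, -1.4, 0, -0.6, 0, 0.013, 0], [30, -1.1, 0, -0.5, 0, 0.01, 0]])

```text
t: 16.03
ee_pos: [495.3, -78.8, 233.2]
tcp_rot: [-2.046, -2.117, -0.266]
force: [-0.9, 1.2, 6.3]
opening: 31.5
grasp_force: 10.4
```

```bash
python3 ctl.py 1 0 .2 .07
```

```text
t 16.03 meas 0.0016 (res 0.23 n 53) pred -0.0024+-0.0175 lean cmd -0.094 ee -0.113 R 132.1 f [-0.9432  1.1896  6.3262] grip 10.4
est th 0.002 w 0.015+-0.020 Kg 0.774 b 0.035 ks 0.340 c 0.204 I 0.0527
lean [-0.1104 -0.1173 -0.1183 -0.1161 -0.1126 -0.1091 -0.1061 -0.1039 -0.1025
 -0.1017] 
th [0.0027 0.0002] w [-0.0078 -0.0027] max|w| 0.012001040750947621
[[30, 1.7, 0, 0.8, 0, -0.016, 0], [30, 2.4, 0, 1.2, 0, -0.023, 0], [30, 2.5, 0, 1.2, 0, -0.024, 0], [30, 2.3, 0, 1.1, 0, -0.022, 0], [30, 1.9, 0, 0.9, 0, -0.019, 0]]
[[30, -0.4, 0, -0.2, 0, 0.004, 0], [30, -0.7, 0, -0.3, 0, 0.007, 0], [30, -0.9, 0, -0.4, 0, 0.009, 0], [30, -1.1, 0, -0.5, 0, 0.01, 0], [30, -1.1, 0, -0.5, 0, 0.011, 0]]
```

Request:
servo_tool(targets=[[30, 1.7, 0, 0.8, 0, -0.016, 0], [30, 2.4, 0, 1.2, 0, -0.023, 0], [30, 2.5, 0, 1.2, 0, -0.024, 0], [30, 2.3, 0, 1.1, 0, -0.022, 0], [30, 1.9, 0, 0.9, 0, -0.019, 0]])

```text
t: 16.5
ee_pos: [495.2, -76.4, 232.7]
tcp_rot: [-2.055, -2.128, -0.247]
force: [-1.1, 0.1, 6.1]
opening: 31.8
grasp_force: 10.3
```

Request:
servo_tool(targets=[[30, -0.4, 0, -0.2, 0, 0.004, 0], [30, -0.7, 0, -0.3, 0, 0.007, 0], [30, -0.9, 0, -0.4, 0, 0.009, 0], [30, -1.1, 0, -0.5, 0, 0.01, 0], [30, -1.1, 0, -0.5, 0, 0.011, 0]])

```text
t: 16.92
ee_pos: [495.2, -77.8, 233.0]
tcp_rot: [-2.05, -2.122, -0.258]
force: [0.5, -0.1, 5.8]
opening: 32.1
grasp_force: 10.4
```

```bash
python3 ctl.py 2 0.36 .12 .06
```

```text
t 16.92 meas 0.0133 (res 0.21 n 49) pred 0.0001+-0.0352 lean cmd -0.102 ee -0.122 R 132.1 f [ 0.4559 -0.0605  5.8399] grip 10.4
est th 0.013 w 0.020+-0.020 Kg 0.774 b 0.035 ks 0.340 c 0.205 I 0.0528
lean [-0.0417 -0.0104 -0.0113 -0.0306 -0.0583 -0.0878 -0.1155 -0.1398 -0.1604
 -0.1777] 
th [0.0503 0.1122] w [0.1514 0.1352] max|w| 0.15673546356646847
[[30, -6.3, 0, -2.7, 0, 0.06, 0], [30, -9.6, 0, -4.0, 0, 0.091, 0], [30, -9.5, 0, -4.0, 0, 0.09, 0], [30, -7.5, 0, -3.2, 0, 0.071, 0], [30, -4.5, 0, -2.0, 0, 0.043, 0]]
[[30, 3.0, 0, 1.5, 0, -0.03, 0], [30, 5.8, 0, 2.9, 0, -0.057, 0], [30, 8.3, 0, 4.3, 0, -0.082, 0], [30, 10.3, 0, 5.5, 0, -0.102, 0], [30, 12.0, 0, 6.5, 0, -0.119, 0]]
```

It has been level for about 7 s, so I lower it gently.

Request:
servo_tool(targets=[[30, -6.3, 0, -2.7, 0, 0.06, 0], [30, -9.6, 0, -4.0, 0, 0.091, 0], [30, -9.5, 0, -4.0, 0, 0.09, 0], [30, -7.5, 0, -3.2, 0, 0.071, 0], [30, -4.5, 0, -2.0, 0, 0.043, 0]])

```text
t: 17.38
ee_pos: [495.6, -83.6, 234.5]
tcp_rot: [-2.028, -2.095, -0.299]
force: [-2.0, 0.6, 9.0]
opening: 31.2
grasp_force: 10.8
```

```bash
python3 ctl.py 1 0.36 .12 .06
```

```text
t 17.38 meas 0.0418 (res 0.21 n 53) pred 0.0508+-0.0183 lean cmd -0.058 ee -0.072 R 132.8 f [-2.0293  0.5959  9.0254] grip 10.8
est th 0.050 w 0.145+-0.020 Kg 0.771 b 0.035 ks 0.339 c 0.205 I 0.0528
lean [-0.1059 -0.1365 -0.1555 -0.1675 -0.1761 -0.1836 -0.1914 -0.2002 -0.2102
 -0.2213] 
th [0.1046 0.1507] w [0.1116 0.1153] max|w| 0.14701179859641825
[[30, 4.9, 0, 2.4, 0, -0.048, 0], [30, 7.9, 0, 4.1, 0, -0.078, 0], [30, 9.8, 0, 5.2, 0, -0.097, 0], [30, 11.0, 0, 5.9, 0, -0.109, 0], [30, 11.8, 0, 6.4, 0, -0.118, 0]]
[[30, 0.8, 0, 0.4, 0, -0.008, 0], [30, 1.6, 0, 0.8, 0, -0.015, 0], [30, 2.5, 0, 1.2, 0, -0.024, 0], [30, 3.5, 0, 1.7, 0, -0.034, 0], [30, 4.6, 0, 2.3, 0, -0.045, 0]]
```

Request:
servo_tool(targets=[[30, 4.9, 0, 2.4, 0, -0.048, 0], [30, 7.9, 0, 4.1, 0, -0.078, 0], [30, 9.8, 0, 5.2, 0, -0.097, 0], [30, 11.0, 0, 5.9, 0, -0.109, 0], [30, 11.8, 0, 6.4, 0, -0.118, 0]])

```text
t: 17.85
ee_pos: [494.9, -68.9, 231.6]
tcp_rot: [-2.09, -2.166, -0.183]
force: [-1.2, 1.1, 7.8]
opening: 31.3
grasp_force: 10.8
```

```bash
python3 ctl.py 1 0.36 .12 .06
```

```text
t 17.85 meas 0.0995 (res 0.24 n 53) pred 0.1047+-0.0180 lean cmd -0.176 ee -0.200 R 132.6 f [-1.2285  1.1411  7.8318] grip 10.8
est th 0.105 w 0.101+-0.022 Kg 0.769 b 0.035 ks 0.339 c 0.206 I 0.0529
lean [-0.1716 -0.1762 -0.1869 -0.201  -0.2167 -0.2326 -0.2482 -0.263  -0.2771
 -0.2905] 
th [0.153  0.2052] w [0.1265 0.1231] max|w| 0.12740328582563368
[[30, -0.5, 0, -0.2, 0, 0.005, 0], [30, 0.0, 0, 0.0, 0, -0.0, 0], [30, 1.1, 0, 0.5, 0, -0.011, 0], [30, 2.6, 0, 1.2, 0, -0.025, 0], [30, 4.2, 0, 2.1, 0, -0.041, 0]]
[[30, 1.6, 0, 0.8, 0, -0.016, 0], [30, 3.2, 0, 1.6, 0, -0.031, 0], [30, 4.7, 0, 2.4, 0, -0.046, 0], [30, 6.2, 0, 3.1, 0, -0.06, 0], [30, 7.5, 0, 3.9, 0, -0.074, 0]]
```

Request:
servo_tool(targets=[[30, -0.5, 0, -0.2, 0, 0.005, 0], [30, 0.0, 0, 0.0, 0, 0, 0], [30, 1.1, 0, 0.5, 0, -0.011, 0], [30, 2.6, 0, 1.2, 0, -0.025, 0], [30, 4.2, 0, 2.1, 0, -0.041, 0]])

```text
t: 18.32
ee_pos: [494.8, -65.0, 230.4]
tcp_rot: [-2.114, -2.187, -0.141]
force: [-2.0, 0.6, 7.6]
opening: 31.0
grasp_force: 11.0
```

```bash
python3 ctl.py 1 0.36 .12 .06
```

```text
t 18.32 meas 0.1626 (res 0.28 n 53) pred 0.1533+-0.0191 lean cmd -0.217 ee -0.236 R 132.6 f [-2.0213  0.5676  7.6362] grip 11.0
est th 0.168 w 0.145+-0.025 Kg 0.773 b 0.035 ks 0.339 c 0.205 I 0.0529
lean [-0.2605 -0.2888 -0.3065 -0.318  -0.3264 -0.3338 -0.3415 -0.35   -0.3596
 -0.3705] 
th [0.2223 0.2691] w [0.1118 0.1188] max|w| 0.14543084498180553
[[30, 4.5, 0, 2.2, 0, -0.044, 0], [30, 7.3, 0, 3.8, 0, -0.072, 0], [30, 9.1, 0, 4.8, 0, -0.09, 0], [30, 10.2, 0, 5.4, 0, -0.101, 0], [30, 11.0, 0, 5.9, 0, -0.11, 0]]
[[30, 0.8, 0, 0.4, 0, -0.007, 0], [30, 1.5, 0, 0.7, 0, -0.015, 0], [30, 2.4, 0, 1.2, 0, -0.024, 0], [30, 3.4, 0, 1.7, 0, -0.033, 0], [30, 4.5, 0, 2.2, 0, -0.044, 0]]
```

Request:
servo_tool(targets=[[30, 4.5, 0, 2.2, 0, -0.044, 0], [30, 7.3, 0, 3.8, 0, -0.072, 0], [30, 9.1, 0, 4.8, 0, -0.09, 0], [30, 10.2, 0, 5.4, 0, -0.101, 0], [30, 11.0, 0, 5.9, 0, -0.11, 0]])

```text
t: 18.78
ee_pos: [494.3, -52.7, 225.8]
tcp_rot: [-2.169, -2.247, -0.025]
force: [-1.9, 2.4, 8.4]
opening: 31.0
grasp_force: 10.9
```

```bash
python3 ctl.py 1 0.36 .12 .06
```

```text
t 18.78 meas 0.2208 (res 0.17 n 51) pred 0.2224+-0.0217 lean cmd -0.326 ee -0.349 R 132.5 f [-1.8924  2.3839  8.4366] grip 10.9
est th 0.226 w 0.107+-0.027 Kg 0.771 b 0.035 ks 0.338 c 0.206 I 0.0529
lean [-0.3272 -0.334  -0.3449 -0.3582 -0.3731 -0.3892 -0.4066 -0.4257 -0.447
 -0.4708] 
th [0.2751 0.327 ] w [0.1282 0.1133] max|w| 0.12937284685319295
[[30, 0.1, 0, 0.0, 0, -0.001, 0], [30, 0.8, 0, 0.4, 0, -0.008, 0], [30, 1.9, 0, 0.9, 0, -0.018, 0], [30, 3.3, 0, 1.6, 0, -0.032, 0], [30, 4.8, 0, 2.4, 0, -0.047, 0]]
[[30, 1.7, 0, 0.8, 0, -0.016, 0], [30, 3.4, 0, 1.7, 0, -0.033, 0], [30, 5.4, 0, 2.7, 0, -0.053, 0], [30, 7.5, 0, 3.9, 0, -0.074, 0], [30, 9.9, 0, 5.2, 0, -0.098, 0]]
```

Request:
servo_tool(targets=[[30, 0.1, 0, 0.0, 0, -0.001, 0], [30, 0.8, 0, 0.4, 0, -0.008, 0], [30, 1.9, 0, 0.9, 0, -0.018, 0], [30, 3.3, 0, 1.6, 0, -0.032, 0], [30, 4.8, 0, 2.4, 0, -0.047, 0]])

```text
t: 19.25
ee_pos: [494.1, -48.3, 223.7]
tcp_rot: [2.172, 2.248, -0.026]
force: [-3.1, 2.2, 9.0]
opening: 31.4
grasp_force: 11.1
```

```bash
python3 ctl.py 1 0.38 .12 .06
```

```text
t 19.25 meas 0.2712 (res 0.17 n 55) pred 0.2753+-0.0227 lean cmd -0.373 ee -0.392 R 132.5 f [-3.0697  2.2173  8.9702] grip 11.1
est th 0.277 w 0.121+-0.027 Kg 0.769 b 0.035 ks 0.338 c 0.206 I 0.0529
lean [-0.3889 -0.404  -0.4193 -0.4355 -0.4535 -0.474  -0.4972 -0.5226 -0.5484
 -0.571 ] 
th [0.3292 0.3708] w [0.1225 0.065 ] max|w| 0.12610328599945275
[[30, 1.6, 0, 0.8, 0, -0.016, 0], [30, 3.2, 0, 1.6, 0, -0.031, 0], [30, 4.7, 0, 2.4, 0, -0.046, 0], [30, 6.4, 0, 3.2, 0, -0.062, 0], [30, 8.1, 0, 4.2, 0, -0.08, 0]]
[[30, 2.1, 0, 1.0, 0, -0.021, 0], [30, 4.5, 0, 2.2, 0, -0.044, 0], [30, 7.0, 0, 3.6, 0, -0.069, 0], [30, 9.6, 0, 5.1, 0, -0.095, 0], [30, 11.8, 0, 6.4, 0, -0.117, 0]]
```

Landing next; after this I hold that lean for one call.

Request:
servo_tool(targets=[[30, 1.6, 0, 0.8, 0, -0.016, 0], [30, 3.2, 0, 1.6, 0, -0.031, 0], [30, 4.7, 0, 2.4, 0, -0.046, 0], [30, 6.4, 0, 3.2, 0, -0.062, 0], [30, 8.1, 0, 4.2, 0, -0.08, 0]])

```text
t: 19.72
ee_pos: [493.8, -40.2, 219.3]
tcp_rot: [2.131, 2.205, -0.111]
force: [-2.8, 3.0, 9.2]
opening: 31.2
grasp_force: 11.1
```

```bash
python3 ctl.py 1 0.38 .12 .03 -0.42
```

```text
t 19.72 meas 0.3312 (res 0.19 n 62) pred 0.3270+-0.0190 lean cmd -0.453 ee -0.472 R 132.4 f [-2.7754  2.9944  9.2056] grip 11.1
est th 0.337 w 0.111+-0.042 Kg 0.769 b 0.035 ks 0.338 c 0.206 I 0.0529
lean [-0.4235 -0.42   -0.42   -0.42   -0.42   -0.42   -0.42   -0.42   -0.42
 -0.42  ] 
th [0.4062 0.5429] w [0.2336 0.4433] max|w| 0.4432781493757664
[[30, -3.1, 0, -1.4, 0, 0.03, 0], [30, -3.5, 0, -1.6, 0, 0.033, 0], [30, -3.5, 0, -1.6, 0, 0.033, 0], [30, -3.5, 0, -1.6, 0, 0.033, 0], [30, -3.5, 0, -1.6, 0, 0.033, 0]]
[[30, 0.0, 0, 0.0, 0, 0.0, 0], [30, 0.0, 0, 0.0, 0, 0.0, 0], [30, 0.0, 0, 0.0, 0, 0.0, 0], [30, 0.0, 0, 0.0, 0, 0.0, 0], [30, 0.0, 0, 0.0, 0, 0.0, 0]]
```

Request:
servo_tool(targets=[[30, -3.1, 0, -1.4, 0, 0.03, 0], [30, -3.5, 0, -1.6, 0, 0.033, 0], [30, -3.5, 0, -1.6, 0, 0.033, 0], [30, -3.5, 0, -1.6, 0, 0.033, 0], [30, -3.5, 0, -1.6, 0, 0.033, 0]])

```text
t: 20.18
ee_pos: [493.9, -43.6, 221.3]
tcp_rot: [2.148, 2.223, -0.076]
force: [-2.0, 1.5, 9.3]
opening: 31.4
grasp_force: 11.1
```

```bash
python3 ctl.py 1 0.38 .12 .03 -0.12
```

```text
t 20.18 meas 0.3402 (res 0.18 n 59) pred 0.3500+-0.0007 lean cmd -0.420 ee -0.438 R 132.5 f [-1.9754  1.5437  9.3303] grip 11.1
est th 0.350 w 0.011+-0.018 Kg 0.769 b 0.035 ks 0.338 c 0.206 I 0.0529
lean [-0.39 -0.36 -0.33 -0.3  -0.27 -0.24 -0.21 -0.18 -0.15 -0.12] 
th [0.4226 0.6763] w [0.353  0.9191] max|w| 0.9190538486100936
[[30, -3.1, 0, -1.4, 0, 0.03, 0], [30, -6.3, 0, -2.7, 0, 0.06, 0], [30, -9.5, 0, -3.9, 0, 0.09, 0], [30, -12.7, 0, -5.1, 0, 0.12, 0], [30, -16.0, 0, -6.1, 0, 0.15, 0]]
[[30, -3.1, 0, -1.4, 0, 0.03, 0], [30, -6.3, 0, -2.7, 0, 0.06, 0], [30, -9.5, 0, -3.9, 0, 0.09, 0], [30, -12.7, 0, -5.1, 0, 0.12, 0], [30, -16.0, 0, -6.1, 0, 0.15, 0]]
```

The tray is on the right stop. Now I bring the lever round to square with it.

Request:
servo_tool(targets=[[30, -3.1, 0, -1.4, 0, 0.03, 0], [30, -6.3, 0, -2.7, 0, 0.06, 0], [30, -9.5, 0, -3.9, 0, 0.09, 0], [30, -12.7, 0, -5.1, 0, 0.12, 0], [30, -16.0, 0, -6.1, 0, 0.15, 0]])

```text
t: 20.65
ee_pos: [494.6, -59.3, 228.5]
tcp_rot: [-2.14, -2.217, -0.087]
force: [-2.2, -0.2, 7.7]
opening: 30.9
grasp_force: 10.8
```

Request:
servo_tool(targets=[[30, -3.1, 0, -1.4, 0, 0.03, 0], [30, -6.3, 0, -2.7, 0, 0.06, 0], [30, -9.5, 0, -3.9, 0, 0.09, 0], [30, -12.7, 0, -5.1, 0, 0.12, 0], [30, -16.0, 0, -6.1, 0, 0.15, 0]])

```text
t: 21.07
ee_pos: [495.2, -76.1, 233.3]
tcp_rot: [-2.06, -2.133, -0.24]
force: [-1.4, -0.4, 8.0]
opening: 31.3
grasp_force: 10.7
```

```bash
python3 ctl.py 2 0.38 .12 .03 .35
```

```text
t 21.07 meas 0.3479 (res 0.32 n 57) pred 0.3500+-0.0000 lean cmd -0.120 ee -0.137 R 132.8 f [-1.4383 -0.4412  7.9631] grip 10.7
est th 0.350 w 0.005+-0.025 Kg 0.768 b 0.035 ks 0.338 c 0.206 I 0.0528
lean [-0.09 -0.06 -0.03  0.    0.03  0.06  0.09  0.12  0.15  0.18] 
th [0.5366 1.0859] w [0.8416 1.8872] max|w| 1.8872237106338314
[[30, -3.1, 0, -1.4, 0, 0.03, 0], [30, -6.3, 0, -2.7, 0, 0.06, 0], [30, -9.5, 0, -3.9, 0, 0.09, 0], [30, -12.7, 0, -5.1, 0, 0.12, 0], [30, -16.0, 0, -6.1, 0, 0.15, 0]]
[[30, -3.1, 0, -1.4, 0, 0.03, 0], [30, -6.3, 0, -2.7, 0, 0.06, 0], [30, -9.5, 0, -3.9, 0, 0.09, 0], [30, -12.7, 0, -5.1, 0, 0.12, 0], [30, -16.0, 0, -6.1, 0, 0.15, 0]]
```

Request:
servo_tool(targets=[[30, -3.1, 0, -1.4, 0, 0.03, 0], [30, -6.3, 0, -2.7, 0, 0.06, 0], [30, -9.5, 0, -3.9, 0, 0.09, 0], [30, -12.7, 0, -5.1, 0, 0.12, 0], [30, -16.0, 0, -6.1, 0, 0.15, 0]])

```text
t: 21.53
ee_pos: [495.9, -93.2, 235.5]
tcp_rot: [-1.975, -2.045, -0.382]
force: [-0.4, -0.6, 6.2]
opening: 31.1
grasp_force: 10.6
```

Request:
servo_tool(targets=[[30, -3.1, 0, -1.4, 0, 0.03, 0], [30, -6.3, 0, -2.7, 0, 0.06, 0], [30, -9.5, 0, -3.9, 0, 0.09, 0], [30, -12.7, 0, -5.1, 0, 0.12, 0], [30, -16.0, 0, -6.1, 0, 0.15, 0]])

```text
t: 21.95
ee_pos: [496.6, -110.5, 235.2]
tcp_rot: [-1.886, -1.952, -0.515]
force: [-0.5, -3.1, 6.3]
opening: 31.3
grasp_force: 10.5
```

Request:
servo_tool(targets=[[30, -3.1, 0, -1.4, 0, 0.03, 0], [30, -6.3, 0, -2.7, 0, 0.06, 0], [30, -9.5, 0, -3.9, 0, 0.09, 0], [30, -12.7, 0, -5.1, 0, 0.12, 0], [30, -16.0, 0, -6.1, 0, 0.15, 0]])

```text
t: 22.37
ee_pos: [497.3, -127.5, 232.2]
tcp_rot: [-1.792, -1.855, -0.638]
force: [0.7, -2.0, 6.8]
opening: 31.0
grasp_force: 10.4
```

Request:
servo_tool(targets=[[60, 0, 0, 0, 0, 0, 0], [60, 0, 0, 0, 0, 0, 0], [60, 0, 0, 0, 0, 0, 0], [60, 0, 0, 0, 0, 0, 0], [60, 0, 0, 0, 0, 0, 0]])

```text
t: 22.78
ee_pos: [496.6, -125.7, 231.5]
tcp_rot: [-1.792, -1.857, -0.633]
force: [0.6, 0.2, 0.5]
opening: 59.2
grasp_force: 0.0
```

```bash
python3 - <<'E'
from h import *
s=manip.state();im=snapshot("scene");print(tilt(im)[:3],s["ee_pos"],s["tcp_rot"],s["opening"],s["force"])
cv2.imwrite("pics/end.png",cv2.resize(im[90:290,130:350,::-1],(660,600)))
E
```

```text
(np.float64(0.3462629141425755), np.float64(0.1827760465454513), np.int64(49)) [ 496.6073 -125.7028  231.4679] [-1.7923 -1.8566 -0.6329] 59.24716648514498 [0.5717 0.2371 0.4601]
```

View pics/end.png

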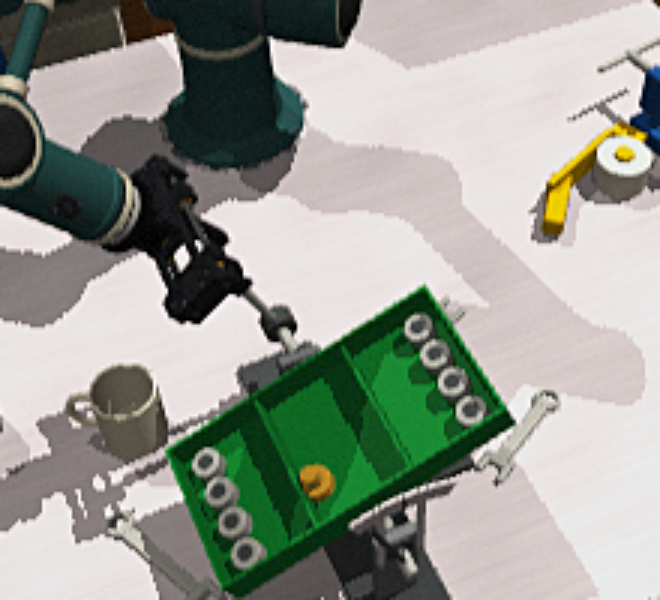

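The picture shows the tray resting on its right stop and the fingers open around the ball. I'll back out along the tool axis with the fingers wide open.

Request:
servo_tool(targets=[[88, 0, 0, 0, 0, 0, 0], [88, 0, 0, 0, 0, 0, 0], [88, 0, 0, -5, 0, 0, 0], [88, 0, 0, -15, 0, 0, 0], [88, 0, 0, -30, 0, 0, 0]])

```text
t: 23.25
ee_pos: [497.1, -144.5, 255.3]
tcp_rot: [-1.791, -1.856, -0.632]
force: [-0.4, -0.1, 0.0]
opening: 87.9
grasp_force: 0.0
```

Request:
servo_tool(targets=[[88, 0, 0, -18, 0, 0, 0], [88, 0, 0, -36, 0, 0, 0], [88, 0, 0, -54, 0, 0, 0], [88, 0, 0, -65, 0, 0, 0], [88, 0, 0, -70, 0, 0, 0]])

```text
t: 23.67
ee_pos: [499.9, -190.5, 311.7]
tcp_rot: [-1.795, -1.859, -0.634]
force: [0.4, -1.4, 0.7]
opening: 87.4
grasp_force: 0.0
```

Request:
servo_tool(targets=[[88, 0, 0, 0, 0, 0, 0], [88, 0, 0, 0, 0, 0, 0], [88, 0, 0, 0, 0, 0, 0], [88, 0, 0, 0, 0, 0, 0], [88, 0, 0, 0, 0, 0, 0]])

```text
t: 24.08
ee_pos: [498.8, -188.1, 309.0]
tcp_rot: [-1.792, -1.856, -0.633]
force: [0.6, 0.1, 0.1]
opening: 87.8
grasp_force: 0.0
```

```bash
python3 - <<'E'
from h import *
s=manip.state();im=snapshot("scene");print(tilt(im)[:3],s["ee_pos"],s["opening"],s["force"],s["t"])
# ball lean: dark blob nearest the expected place at lean 0.35
b=SH-130*np.sin(.35)*ey+[0,0,130*np.cos(.35)];c=camera_model("scene");p=c["extrinsics"][:3]@[*b,1];u=c["intrinsics"]@p;u=u[:2]/u[2];print("expected ball px",u,dark(im,u,8,60))
E
```

```text
(np.float64(0.346129446480603), np.float64(0.16498212368570392), np.int64(47)) [ 498.8454 -188.1234  308.9891] 87.80470862005335 [0.6489 0.1243 0.0636] 24.0833
expected ball px [206.726  179.2699] (array([205.382 , 180.9438]), array([12, 12, 89], dtype=int32))
```

The ball is within 2 px of the expected square position, the tray is at rest, and the arm is clear, so I hand in.

```bash
python3 -c "
from workcell import manip
print(manip.finish_job())"
```

```text
the job is handed in; nothing more can be done
None
```

I raised the tray by the lever, held it level for about 7 s (largest measured tilt 0.07 rad), let it down gently onto its right stop, released the lever, and handed the job in at about 24 s; no verdict came back.

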